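Draw the filter cassette out of the air cleaner's deep bay

TASK

The filter of the bench air cleaner is due for a change: spring the black cap off its catches with the screwdriver's blade in the notch under its front top edge, then lift the cap off and stand it upright on the bench, clear of the bay's mouth. Reach in with the long hook, catch the filter cassette behind its upright bar and draw it all the way out, upright, onto the bench. Keep the fingers off the cassette, leave both tools lying on the bench, and leave the other things where they are.

Things in the scene. Friction and masses are not known exactly. Their poses are not given: they have to be found in the camera images.
- cleaner: Grey bench air cleaner, fixed. Origin on the bench under the middle of the bay's mouth; x points from the mouth into the bay, y to the left of that, z up. Narrow snout x 0 to 150 mm, 56 mm wide, roof top 84 mm high; blower body behind, x 140 to 240 mm, 88 mm wide, 122 mm high, collar on it to 142 mm. Base plate 88 mm wide, 4 mm high, x 0 to 246 mm.
- bay_mouth (a point): Middle of the bay's mouth at its floor, 4 mm above the bench; axes as the cleaner's. The bay inside is 50 mm wide, its floor 4 mm and its ceiling 80 mm above the bench, its rear wall 236 mm behind the mouth. Free bench to stand the cap on: round world x 0.455, y 0.185, between the cleaner and the fixed bench vice (at x 0.33, y 0.04, 124 mm high).
- cap: Black hood, 110 x 68 x 92 mm, open behind and below, snapped down over the front 105 mm of the snout, lower edge 6 mm above the bench. Origin: centre of its footprint at its lower edge (50 mm behind the mouth while on), axes as the cleaner's. A rounded spring catch each side, 48 mm behind the mouth, holds it with about 30 N: too tight for fingers. It stands by itself on its lower edge.
- cap_notch (a point): Notch in the cap's front face, under its top; axes as the cap's. The opening is 22 mm wide and 30 mm tall; its top 9.5 mm, with this point half-way up, lead above the snout's roof into a channel 42 mm deep along +x (roof 4.75 mm below this point, cap's top 4.75 mm above). Fulcrum: the roof's front edge, 4.5 mm behind. Blade in 40 mm, then press the handle down 20 to 24 degrees.
- cap_grip (a point): Middle of the cap between its flat sides (68 mm apart), 10.5 mm below its top: grip it across the sides from above. Once pried past its catches (front edge up some 8 mm) it sits loose and a little askew on them, its front some 10 mm higher than before; then it lifts off: raise it straight up, 90 mm or more, before moving it aside. 0.16 kg.
- cassette_bar (a point): Middle of the upright steel bar (7 mm thick, 36 mm long between its legs' axes) of the grab handle on the cassette's front; axes as the cleaner's. At the start about 98 mm inside the mouth, 36 mm above the bench, 3 mm left of the bay's middle. Behind it (+x) a free gap of 22 mm to the cassette's face; to both sides free to the bay's walls.
- cassette_centre (a point): Centre of the filter cassette: aluminium box with paper pleats, 110 mm long (x), 43 wide, 64 high, about 0.45 kg, its grab bar at the -x end. At the start 179 mm inside the mouth, held by two light spring catches that give way at about 11 N of pull; then it slides freely and steps down 4 mm on to the bench.
- hook_grip (a point): Grip point of the long hook, mid-thickness in its flat-sided wooden handle (95 mm long, 24 wide, 18 high), 9 mm above what it lies on (at first a 2 mm steel sheet). x points along the 6 mm rod; 20 mm ahead the handle ends; 172 mm ahead the rod turns square to the left (+y) into a toe 6 mm thick that reaches 13 mm from the rod's axis. z up; rod and toe at this height.
- hook: The whole hook (0.16 kg); origin under the front end of the handle at its lower face, axes as hook_grip, which lies 20 mm behind and 9 mm above it.
- hook_toe (a point): Middle of the hook's toe, axes as the hook's.
- driver_grip (a point): Grip point in the black handle of the flat screwdriver, 12.5 mm above the bench as it lies; z up. The screwdriver points along this frame's -y: the handle (25 mm thick) runs from 38 mm ahead of this point to 60 mm behind it, then a round 6 mm shaft; the tip is 150 mm ahead on the same axis. The last 7 mm are a blade 6 mm wide, 2 mm thick, lying flat.
- screwdriver: The whole screwdriver (0.09 kg); origin in the middle of its 210 mm length at its underside, axes as driver_grip, which lies 45 mm along +y and 12.5 mm up.
- tape_measure: Bystander: yellow pocket tape measure, 62 x 81 x 33 mm, origin under its middle.
- sanding_block: Bystander: cork sanding block, 66 x 110 x 29 mm, origin under its middle.

How it is judged:
On the way, in this order (a step that is already met when the one before it is completed fails the run):
1. the screwdriver, in contact with the cap and without the fingers on it, has pried the cap's front edge up by 3 mm or more (z of cap_notch in the frame of cleaner above 0.0918 m and contact force between screwdriver and cap above 0.5 N and contact force between the fingers and cap below 0.5 N), for 0.05 s.
2. the cap stands upright on the bench, let go, its middle more than 100 mm from the bay's mouth (height (world z) of cap between -0.01 and 0.012 m and angle between cap's own z axis and vertical below 0.15 rad and horizontal distance between cap and bay_mouth above 0.1 m and linear speed of cap below 0.03 m/s and contact force between the fingers and cap below 0.3 N), for 0.2 s.
3. the hook, not the fingers, draws the cassette forward: it has come 60 mm or more (x of cassette_centre in the frame of cleaner below 0.119 m and contact force between hook and cassette above 0.3 N), for 0.05 s.
At the end, for the whole second after the job is handed in: The cassette stands upright (within 8 degrees) on the bench, all of it out of the bay's mouth; the cap stands upright on the bench with its middle more than 100 mm from the mouth; the hook (out of the bay) and the screwdriver lie on the bench; all at rest (x of cassette_centre in the frame of cleaner below -0.057 m and angle between each of cassette_centre, cap's own z axis and vertical below 0.15 rad and height (world z) of cassette_centre between 0.02 and 0.045 m and linear speed of each of cassette, cap, hook, screwdriver below 0.03 m/s and height (world z) of cap between -0.01 and 0.012 m and horizontal distance between cap and bay_mouth above 0.1 m and height (world z) of hook_grip between 0 and 0.03 m and x of hook_toe in the frame of cleaner below 0 m and height (world z) of driver_grip between 0 and 0.03 m); the robot touches nothing.
It fails at once if the fingers touch the cassette with more than 1 N (contact force between the fingers and cassette above 1 N).
It fails at once if a bystander is shifted by more than 30 mm (distance of any of tape_measure, sanding_block from where it was at the start of the episode above 0.03 m).
It also fails if it takes over 72 s, if anything falls off the work surface, if the arm or the gripper's body presses on something with over 40 N, if the wrist force passes 120 N, or if a joint passes its speed limit or range.

ROBOT

A 7-joint arm with a two-finger parallel gripper is mounted at the origin on a cart in front of the work surface, level with it; the furniture and walls round the work are solid. World frame = base frame: x ahead of the robot, y to its left, z up, the work surface at z = 0. Lengths are in m, angles in rad, forces in N, time in s.
With the tool pointing down it reaches from about 0.425 to 0.875 m from the base axis. Payload 8.4 kg.
Tool frame: the origin (TCP) lies midway between the tips of the shut fingers; the grasp point (between the pads) lies 19 mm behind it; z points along the fingers, x is the direction in which the jaws open and shut, and the axes are right-handed (so a half turn about z gives the same grasp; the last joint's range is limited). The gripper opens to 87 mm and grips with 3 to 60 N. Pads are 19 mm wide; open, the fingers measure 117 mm over their backs; the gripper's body (75 mm by 190 mm) begins 51 mm behind the grasp point.
Start: joints at [1.031, 0.333, 0.04, 1.465, -0.013, 1.343, -0.059], TCP at [0.277, -0.588, 0.223] pointing down, gripper open.
Joint ranges: [-2.58, 2.58], [-0.38, 2.09], [-1.3, 1.39], [0.25, 2.4], [-1.5, 4.64], [0.08, 2.09], [-2.65, 2.65]. Speed limits (rad/s): [2.22, 2.22, 2.79, 2.79, 3.14, 3.14, 3.14].

INTERFACE

Orientations are given as a rotation vector (axis times angle).
In Python, from station import ctrl gives the robot as it stands. The module is installed in compiled form; this text tells all that it offers.
- The arm moves only by the shell command python3 -m pendant 'ROWS'. ROWS is JSON, a list of rows, each a list of 3 entries, a list of its own where there are three numbers: the finger opening in cm, from 0 to 8.7, then the shift along the tool's x, y, z in cm, then the turn, a rotation vector about the tool's x, y, z in rad. A call has 1 to 12 rows; each row is the pose to reach, as a shift and turn from the pose commanded when the call began, along the tool's axes at that moment; what a row does not reach only later rows make up. A row lasts 1/8 s, in which the tool goes at most 62.5 mm and 10.7 degrees, less where a joint would pass 70% of its speed; a pose out of reach is approached as far as the arm can. A call with a gripper value outside its range is refused whole. The fingers move at their own pace and stop on an object; the grip force is fixed at half the most. Time passes only in rows, so rows that repeat a pose let the fingers close. It gives the time, the measured TCP pose, the force and the opening at its end, in the units of the state.
- ctrl.get_state(): the state, without advancing time (a new reading comes with each control period).
- ctrl.camera(name): name is "side" or "top" or "wrist"; returns a dict with "img" (384x512x3 uint8, red, green, blue), "fx", "fy", "cx", "cy" (pixels), "dist" ([k1, k2, p1, p2, k3] as OpenCV has them; the pictures are not rectified), "rvec" (rotation vector, rad) and "tvec" (3), from world to camera coordinates, as OpenCV has them. Camera axes: x right, y down, z forward; pixel columns grow to the right and rows downward; lengths in m; the calibration is good to about 2 mm. A picture is of the moment at which its call begins. There is no depth.
- ctrl.sign_off(): hands the job in, once; it reports no verdict.
Trained networks look in the newest picture that a camera, given by its name, has taken for a name from the list of things; names that differ only in an ending like _2 or _b are one class to them, and where a whole thing is asked for, a point or a joint stands for the part that bears it (a point fixed in the world has none). Each returns a list of dicts, best first, with "confidence" (0 to 1); they miss things now and then, are a little off and sometimes report something else, mostly with a low value. They report only what shows in the picture. A call takes as long as a camera call.
- ctrl.spot_in(camera, query): "rect" ([left, top, width, height] in pixels, round what is visible of it).
- ctrl.tip_of(camera, query): "at" ([column, row] in pixels: a listed point, or the origin of a listed thing).
The state is a dict: "clock": time; "qpos": joint angles; "qvel": joint speeds; "effort": joint torques, N m; "tcp_pos": TCP position; "ee_rot": TCP orientation; "force": force on the tool from outside, world axes, zero at the start; "wrist_torque": the same for the moment, N m; "gripper_width": finger opening in m.
Only numpy, scipy, OpenCV 4.12 (cv2) and the standard library are available. Lean on these libraries where they do the work, as an engineer would, in place of code of your own. Each camera call takes 0.05 s, during which the arm holds its last target.

## Working session

There is one attempt and no reset: what is moved stays moved. The work goes in short steps, Python scripts to look and compute and a shell command to move; the robot and the scene stay as the last step left them, time stands still between calls to the robot, and variables do not carry over. Pictures are saved under pics/ and viewed, and the job is handed in when it is done.

```bash
mkdir -p pics
cat > h.py <<'E'
import numpy as np, cv2
from station import ctrl
from scipy.spatial.transform import Rotation as R
def cam(n,save=None):
    c=ctrl.camera(n)
    if save: cv2.imwrite('pics/'+save,c['img'][:,:,::-1])
    c['K']=np.array([[c['fx'],0,c['cx']],[0,c['fy'],c['cy']],[0,0,1.]])
    c['R']=cv2.Rodrigues(np.array(c['rvec'],float))[0];c['t']=np.array(c['tvec'],float).ravel()
    c['d']=np.array(c['dist'],float)
    return c
def ray(c,p):
    u=cv2.undistortPoints(np.array([[p]],float),c['K'],c['d']).ravel()
    d=c['R'].T@np.array([u[0],u[1],1]);o=-c['R'].T@c['t'];return o,d/np.linalg.norm(d)
def onz(c,p,z):
    o,d=ray(c,p);return o+d*(z-o[2])/d[2]
def proj(c,P):
    return cv2.projectPoints(np.array(P,float).reshape(-1,1,3),c['R'] if 0 else np.array(c['rvec'],float),c['t'],c['K'],c['d'])[0].reshape(-1,2)
def tri(cp):
    A=0;b=0
    for c,p in cp:
        o,d=ray(c,p);M=np.eye(3)-np.outer(d,d);A=A+M;b=b+M@o
    return np.linalg.solve(A,b)
E
python3 - <<'E'
from h import *
np.set_printoptions(precision=4,suppress=True)
s=ctrl.get_state();print(s)
names=['cleaner','bay_mouth','cap','cap_notch','cap_grip','hook_grip','hook','hook_toe','driver_grip','screwdriver','tape_measure','sanding_block']
for n in ['side','top','wrist']:
    c=cam(n,n+'0.png');print(n,-c['R'].T@c['t'],c['R'][2])
    for q in names:
        r=ctrl.tip_of(n,q);print(q,[(np.round(a['at'],1).tolist(),round(a['confidence'],2)) for a in r[:2]])
E
```

```text
{'clock': 0.0, 'qpos': array([ 1.0308,  0.3339,  0.0399,  1.4663, -0.0134,  1.3433, -0.0585]), 'qvel': array([ 0.001 ,  0.0029, -0.0007, -0.0001, -0.0001,  0.0013, -0.0005]), 'effort': array([ -0.0003, -65.6358,   1.3347, -40.3788,  -0.06  ,   0.0449,
         0.0002]), 'tcp_pos': array([ 0.2771, -0.5875,  0.2217]), 'ee_rot': array([-2.6527,  1.6817,  0.0022]), 'force': array([-0.0912,  0.1081,  0.344 ]), 'wrist_torque': array([ 0.0213, -0.0019,  0.032 ]), 'gripper_width': 0.0865121442193515}
side [ 0.6296 -1.4156  0.6691] [-0.0271  0.9016 -0.4318]
cleaner [([270.8, 182.2], 0.92), ([299.6, 212.6], 0.66)]
bay_mouth [([264.7, 181.9], 0.96)]
cap []
cap_notch [([267.8, 160.2], 0.82)]
cap_grip [([269.4, 154.3], 0.91), ([301.5, 213.5], 0.23)]
hook_grip [([259.3, 241.1], 0.84), ([265.0, 160.8], 0.33)]
hook [([253.9, 240.8], 0.88), ([264.1, 181.8], 0.2)]
hook_toe [([228.0, 216.8], 0.71)]
driver_grip [([207.2, 202.6], 0.69)]
screwdriver [([214.1, 200.8], 0.63)]
tape_measure [([298.8, 215.8], 0.78)]
sanding_block [([202.5, 282.7], 0.81), ([251.6, 238.9], 0.54)]
top [ 0.3874 -0.2011  1.5222] [ 0.1429  0.0057 -0.9897]
cleaner [([184.1, 174.2], 0.61)]
bay_mouth [([183.2, 179.8], 0.88)]
cap [([165.6, 173.8], 0.73)]
cap_notch [([178.6, 171.1], 0.63)]
cap_grip [([163.8, 170.0], 0.74)]
hook_grip [([318.3, 190.5], 0.89)]
hook [([311.9, 189.9], 0.87)]
hook_toe [([275.0, 216.8], 0.74)]
driver_grip [([244.9, 240.0], 0.7)]
screwdriver [([235.6, 234.1], 0.5)]
tape_measure [([266.8, 147.5], 0.85)]
sanding_block [([371.9, 236.0], 0.62)]
wrist [ 0.3477 -0.5551  0.3845] [-0.2556 -0.1209 -0.9592]
cleaner []
bay_mouth []
cap []
cap_notch []
cap_grip []
hook_grip []
hook []
hook_toe []
driver_grip []
screwdriver []
tape_measure []
sanding_block [([316.8, 35.2], 0.63)]
```

View pics/side0.png

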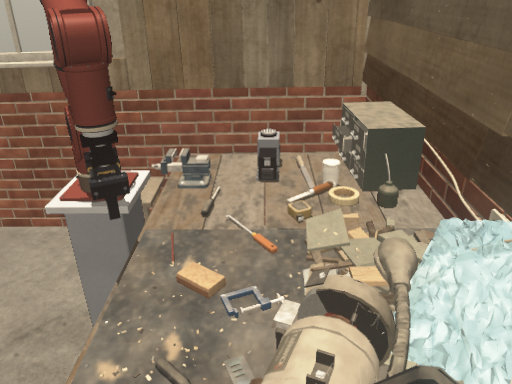

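View pics/top0.png

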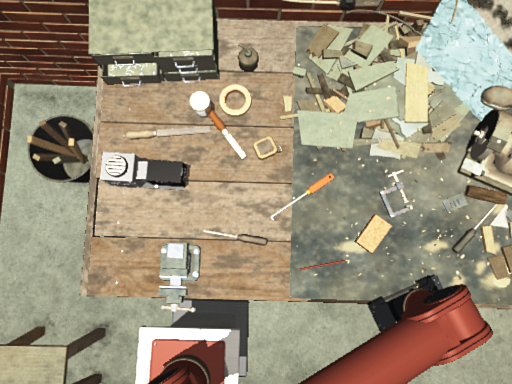

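View pics/wrist0.png

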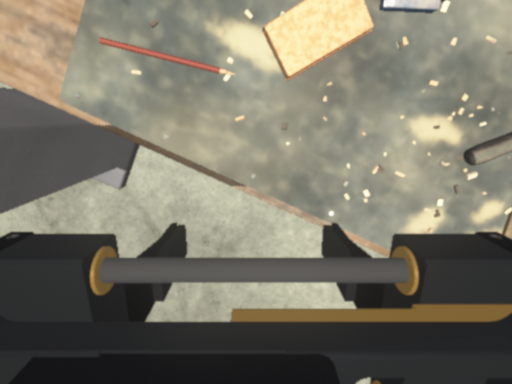

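Run:
```python
from h import *
import pickle
np.set_printoptions(precision=4,suppress=True)
s=cam('side');t=cam('top')
pickle.dump((s,t),open('c0.pkl','wb'))
print(s['fx'],t['fx'],t['d'])
P={'bay_mouth':(264.7,181.9,183.2,179.8,.004),'notch':(267.8,160.2,178.6,171.1,.0888),'capgrip':(269.4,154.3,163.8,170,.0875),'hook_grip':(259.3,241.1,318.3,190.5,.011),'hook':(253.9,240.8,311.9,189.9,.002),'toe':(228,216.8,275,216.8,.011),'dgrip':(207.2,202.6,244.9,240,.0125),'driver':(214.1,200.8,235.6,234.1,0),'tape':(298.8,215.8,266.8,147.5,0),'sand':(202.5,282.7,371.9,236,0)}
for k,(a,b,c,d,z) in P.items():
    print(k,tri([(s,(a,b)),(t,(c,d))]),'top@z',onz(t,(c,d),z),'side@z',onz(s,(a,b),z))
im=t['img'][:,:,::-1]
cv2.imwrite('pics/t1.png',cv2.resize(im[135:265,90:250],None,fx=5,fy=4.6,interpolation=cv2.INTER_CUBIC)[:, :800])
cv2.imwrite('pics/t2.png',cv2.resize(im[160:260,195:345],None,fx=5.3,fy=5.3,interpolation=cv2.INTER_CUBIC))
im=s['img'][:,:,::-1]
cv2.imwrite('pics/s1.png',cv2.resize(im[120:260,180:340],None,fx=5,fy=4.2,interpolation=cv2.INTER_CUBIC))
```

```text
415.9268478110742 462.69664138124233 [0.0397 0.     0.     0.     0.    ]
bay_mouth [ 0.6274  0.0429 -0.0081] top@z [0.6249 0.0409 0.004 ] side@z [0.628 0.017 0.004]
notch [0.6403 0.0444 0.0814] top@z [0.6389 0.0432 0.0888] side@z [0.6403 0.0262 0.0888]
capgrip [0.6443 0.0904 0.0868] top@z [0.6413 0.09   0.0875] side@z [0.6471 0.0902 0.0875]
hook_grip [ 0.606  -0.4062  0.0122] top@z [ 0.6007 -0.4068  0.011 ] side@z [ 0.6113 -0.4028  0.011 ]
hook [ 0.5992 -0.3872  0.0028] top@z [ 0.6034 -0.3869  0.002 ] side@z [ 0.5952 -0.3872  0.002 ]
toe [ 0.5101 -0.266   0.0142] top@z [ 0.5099 -0.2662  0.011 ] side@z [ 0.5099 -0.2603  0.011 ]
dgrip [ 0.4321 -0.1703  0.0155] top@z [ 0.4318 -0.1703  0.0125] side@z [ 0.4316 -0.1644  0.0125]
driver [ 0.4512 -0.1391  0.0059] top@z [ 0.4505 -0.139   0.    ] side@z [ 0.4505 -0.1274  0.    ]
tape [ 0.7408 -0.2342 -0.0014] top@z [ 0.7434 -0.2341  0.    ] side@z [ 0.7377 -0.2379  0.    ]
sand [ 0.4634 -0.5819  0.0033] top@z [ 0.4573 -0.5839  0.    ] side@z [ 0.4689 -0.5766  0.    ]
```

View pics/t1.png

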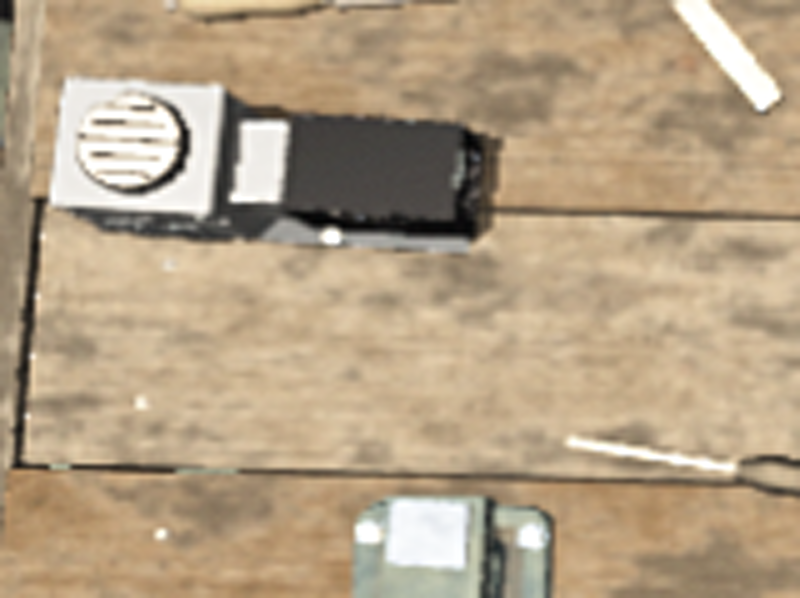

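View pics/t2.png

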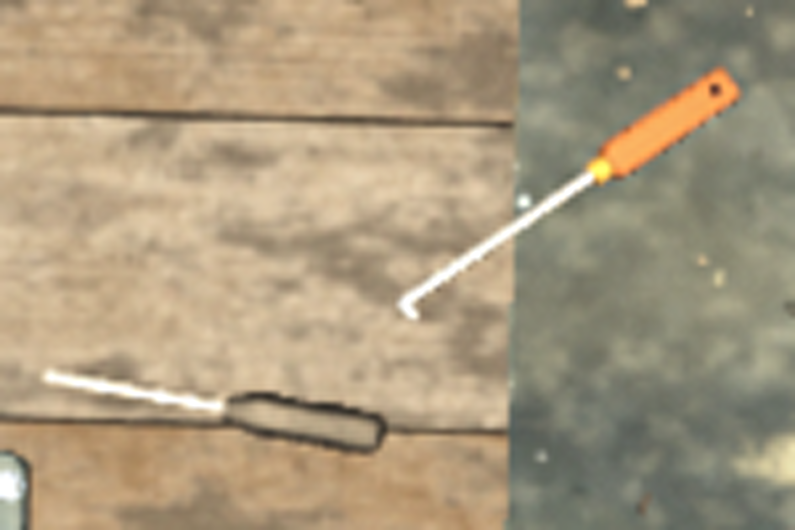

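View pics/s1.png

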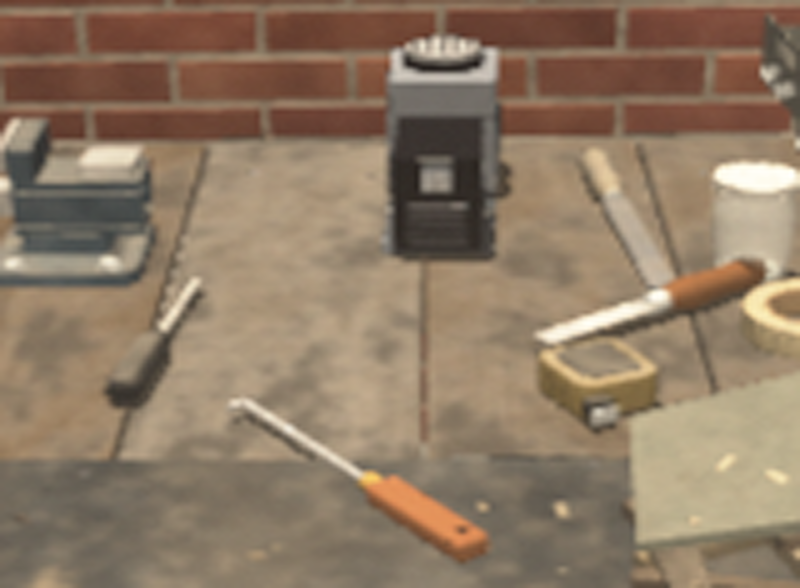

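```bash
cat >> h.py <<'E'
def Rdown(a):
    # tool z down, tool x horizontal at world angle a
    x=np.array([np.cos(a),np.sin(a),0]);z=np.array([0,0,-1.]);return np.stack([x,np.cross(z,x),z],1)
def rel(pos,Rt,p0=None,R0=None):
    s=ctrl.get_state()
    p0=s['tcp_pos'] if p0 is None else np.array(p0);R0=R.from_rotvec(s['ee_rot']).as_matrix() if R0 is None else R0
    return np.round(R0.T@(np.array(pos)-p0)*100,2).tolist(),np.round(R.from_matrix(R0.T@Rt).as_rotvec(),3).tolist()
E
python3 - <<'E'
from h import *
import pickle
np.set_printoptions(precision=4,suppress=True)
s,t=pickle.load(open('c0.pkl','rb'))
st=ctrl.get_state();R0=R.from_rotvec(st['ee_rot']).as_matrix();print(R0)
w=cam('wrist');print('cam in tool',R0.T@(-w['R'].T@w['t']-st['tcp_pos']),'axes in tool cols',(R0.T@w['R'].T),w['fx'])
f=lambda x,y,z:onz(t,(x,y),z)
tip=f(203.5,230.9,.0125);butt=f(267.3,242.5,.0125);print('driver',tip,butt,np.linalg.norm(tip-butt))
d=(tip-butt)/np.linalg.norm(tip-butt);print('grip',butt+d*60,np.degrees(np.arctan2(d[1],d[0])),'driver hdl: butt->?')
hb=f(332.7,175.5,.011);el=f(271,217.5,.011);d=(el-hb)/np.linalg.norm(el-hb);print('hook',hb,el,np.linalg.norm(hb-el),el-d*172e-3,np.degrees(np.arctan2(d[1],d[0])))
# cleaner fit
from scipy.optimize import least_squares
M=[(t,(68,78),(.24,-.044,.122)),(t,(225,85),(.14,-.044,.122)),(t,(212,215),(.14,.044,.122)),(t,(52,207),(.24,.044,.122)),(t,(290,117),(.105,-.034,.098)),(t,(463,124),(-.005,-.034,.098)),(t,(455,222),(-.005,.034,.098))]
px=[np.array([90+u/5,135+v/4.6]) for _,(u,v),_ in M];c=[m[0] for m in M];X=[m[2] for m in M]
for q,x in [((398,118),(-.005,.034,.098)),((487,118),(-.005,-.034,.098)),((395,250),(-.005,.034,.006)),((493,250),(-.005,-.034,.006))]:
    px.append(np.array([180+q[0]/5,120+q[1]/4.2]));c.append(s);X.append(x)
def res(p):
    Rm=R.from_euler('z',p[2]).as_matrix();W=(Rm@np.array(X).T).T+[p[0],p[1],0]
    return np.concatenate([proj(ci,[w])[0]-q for ci,w,q in zip(c,W,px)])
r=least_squares(res,[.63,.03,1.57]);print(r.x,np.degrees(r.x[2]));print(r.fun.reshape(-1,2))
E
```

```text
[[ 0.4266 -0.9044 -0.    ]
 [-0.9044 -0.4266  0.0001]
 [-0.0001 -0.     -1.    ]]
cam in tool [ 0.0004 -0.0776 -0.1619] axes in tool cols [[ 1.     -0.0002  0.0004]
 [ 0.0001  0.9592  0.2827]
 [-0.0004 -0.2827  0.9592]] 276.22069666939626
driver [ 0.4574 -0.0348  0.0125] [ 0.4258 -0.243   0.0125] 0.21057244806799305
grip [ 9.4259 59.0781  0.0125] 81.37300683719253 driver hdl: butt->?
hook [ 0.6521 -0.4539  0.011 ] [ 0.5073 -0.2532  0.011 ] 0.24752874346928916 [ 0.6079 -0.3927  0.011 ] 125.82141517691711
[0.6383 0.0373 1.5553] 89.11253803524663
[[-1.8854  0.0199]
 [-0.7159 -0.0615]
 [-0.4227 -0.1456]
 [-1.2826  0.1709]
 [-0.8042 -1.7491]
 [-0.2783 -1.7372]
 [-0.1088 -1.6235]
 [-1.495   9.2582]
 [-1.0661  9.1621]
 [-0.5173  0.2256]
 [-2.3395  0.1686]]
```

Run:
```python
from h import *
print(rel([.4348,-.1837,.16],Rdown(np.radians(-8.6))))
```

```text
([-29.83, -31.48, 6.26], [-0.0, -0.0, -0.98])
```

```bash
python3 -m pendant '[[8.7,[-29.8,-31.5,6.3],[0,0,-0.98]],[8.7,[-29.8,-31.5,6.3],[0,0,-0.98]],[8.7,[-29.8,-31.5,6.3],[0,0,-0.98]],[8.7,[-29.8,-31.5,6.3],[0,0,-0.98]],[8.7,[-29.8,-31.5,6.3],[0,0,-0.98]],[8.7,[-29.8,-31.5,6.3],[0,0,-0.98]],[8.7,[-29.8,-31.5,6.3],[0,0,-0.98]],[8.7,[-29.8,-31.5,6.3],[0,0,-0.98]],[8.7,[-29.8,-31.5,6.3],[0,0,-0.98]]]'
python3 - <<'E'
from h import *
np.set_printoptions(precision=4,suppress=True)
w=cam('wrist','w1.png')
for q in ['driver_grip','screwdriver']: print(q,[(a['at'],a['confidence']) for a in ctrl.tip_of('wrist',q)])
r=ctrl.tip_of('wrist','driver_grip')
for a in r: print(onz(w,a['at'],.0125))
print(ctrl.spot_in('wrist','screwdriver'))
E
```

```text
clock: 3.22
tcp_pos: [0.435, -0.1845, 0.1597]
ee_rot: [3.132, -0.235, 0.0]
force: [0.1, -0.4, 1.3]
gripper_width: 0.087
driver_grip [([254.9, 180.1], 0.91)]
screwdriver [([256.5, 135.1], 0.78)]
[ 0.4368 -0.1819  0.0125]
[{'rect': [242.9, 32.6, 22.6, 199.1], 'confidence': 0.65}]
```

View pics/w1.png

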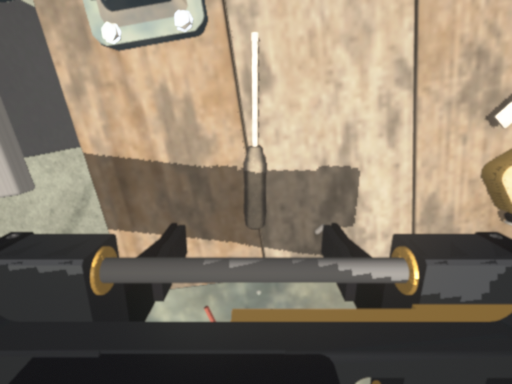

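Run:
```python
from h import *
np.set_printoptions(precision=4,suppress=True)
w=cam('wrist')
a=onz(w,(254.8,33),.0125);b=onz(w,(255.2,228),.0125);d=a-b;L=np.linalg.norm(d);ang=np.degrees(np.arctan2(d[1],d[0]));print(a,b,L,ang);g=b+d/L*.06;print(g)
p=a-d/L*.150;print(p)
print(rel([p[0],p[1],.003],Rdown(np.radians(ang-90))))
```

```text
[ 0.4592 -0.0338  0.0125] [ 0.428  -0.2414  0.0125] 0.2099190842305047 81.46282235850532
[ 0.4369 -0.182   0.0125]
[ 0.4369 -0.1821  0.0125]
([0.16, -0.3, 15.66], [0.0, -0.0, -0.003])
```

```bash
python3 -m pendant '[[8.7,[0.16,-0.3,7],[0,0,0]],[8.7,[0.16,-0.3,13],[0,0,0]],[8.7,[0.16,-0.3,15.6],[0,0,0]],[8.7,[0.16,-0.3,15.6],[0,0,0]],[0,[0.16,-0.3,15.6],[0,0,0]],[0,[0.16,-0.3,15.6],[0,0,0]],[0,[0.16,-0.3,15.6],[0,0,0]],[0,[0.16,-0.3,15.6],[0,0,0]]]'
```

```text
clock: 4.53
tcp_pos: [0.4371, -0.1813, 0.0037]
ee_rot: [3.133, -0.236, 0.0]
force: [0.9, 0.5, -0.1]
gripper_width: 0.0552
```

```bash
python3 -m pendant '[[0,[0,0,0],[0,0,0]],[0,[0,0,0],[0,0,0]],[0,[0,0,0],[0,0,0]],[0,[0,0,0],[0,0,0]],[0,[0,0,0],[0,0,0]]]'
python3 - <<'E'
from h import *
print(rel([.62,-.17,.20],Rdown(np.radians(-.9))))
E
```

```text
clock: 5.15
tcp_pos: [0.4371, -0.1812, 0.0036]
ee_rot: [-3.133, 0.235, 0.0]
force: [0.3, -0.1, 0.5]
gripper_width: 0.0254
([17.92, -3.84, -19.64], [-0.0, 0.0, -0.134])
```

```bash
python3 - <<'E'
from h import *
print(rel([.635,-.055,.21],Rdown(np.radians(-.9))))
E
python3 -m pendant '[[0,[0,0,-6],[0,0,0]],[0,[4,-1,-12],[0,0,-0.05]],[0,[10,-4,-17],[0,0,-0.134]],[0,[15,-8,-20.6],[0,0,-0.134]],[0,[17.7,-15.5,-20.6],[0,0,-0.134]],[0,[17.7,-15.5,-20.6],[0,0,-0.134]],[0,[17.7,-15.5,-20.6],[0,0,-0.134]]]'
python3 - <<'E'
from h import *
import pickle
w=cam('wrist','w2.png');pickle.dump(w,open('w2.pkl','wb'))
for q in ['cap_notch','cap_grip','bay_mouth','cap']: print(q,[(a['at'],a['confidence']) for a in ctrl.tip_of('wrist',q)])
E
```

```text
([17.68, -15.43, -20.64], [-0.0, 0.0, -0.134])
clock: 6.02
tcp_pos: [0.637, -0.0491, 0.2098]
ee_rot: [-3.139, 0.015, -0.002]
force: [0.6, -0.3, -1.9]
gripper_width: 0.0255
cap_notch [([249.7, 102.2], 0.73)]
cap_grip [([255.0, 45.6], 0.71)]
bay_mouth []
cap [([254.5, 59.0], 0.71)]
```

View pics/w2.png

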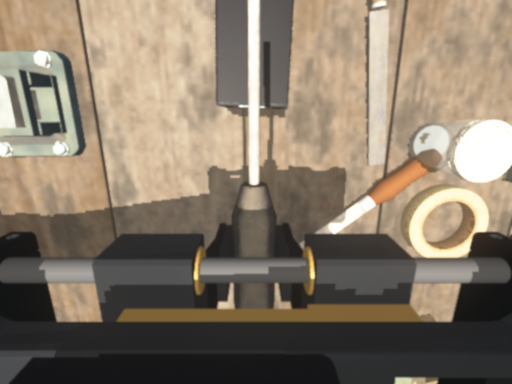

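Run:
```python
from h import *
import pickle
np.set_printoptions(precision=4,suppress=True)
w=pickle.load(open('w2.pkl','rb'))
im=w['img'][:,:,::-1]
cv2.imwrite('pics/w2z.png',cv2.resize(im[0:200,190:320],None,fx=4,fy=3,interpolation=cv2.INTER_CUBIC)[:600])
for p in [(216,106),(288,108),(218,1),(294,1)]: print(p,onz(w,p,.098))
print('driver tip line', onz(w,(253.5,150),.2187),onz(w,(253.5,5),.2187))
```

```text
(216, 106) [0.6023 0.0348 0.098 ]
(288, 108) [0.6704 0.0324 0.098 ]
(218, 1) [0.6082 0.1206 0.098 ]
(294, 1) [0.6734 0.12   0.098 ]
driver tip line [0.6376 0.0083 0.2187] [0.6383 0.0778 0.2187]
```

View pics/w2z.png

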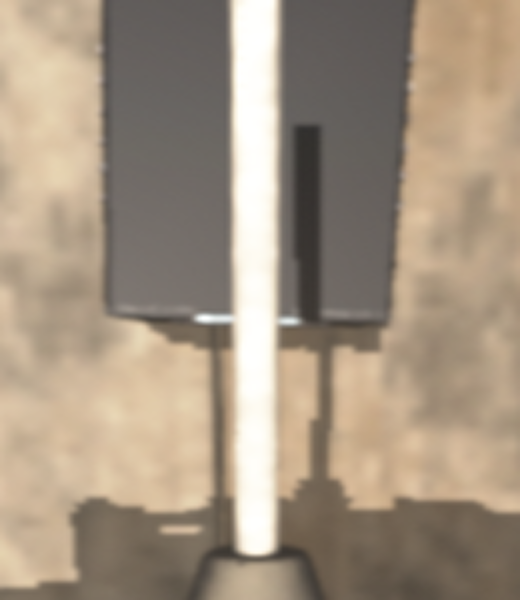

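Run:
```python
from h import *
import pickle
np.set_printoptions(precision=4,suppress=True)
w=pickle.load(open('w2.pkl','rb'))
g=cv2.cvtColor(w['img'],cv2.COLOR_RGB2GRAY).astype(int)
for r in (2,20,40,60,80,95): print(r,g[r,208:226],g[r,282:300])
for c in (220,226,232,272,278,284): print(c,g[96:118,c])
```

```text
2 [174 174 176 178 180 178 165 124  88  88  93  94  93  94  94  94  94  94] [ 87  87  87  87  86  86  86  86  85  82  79 106 147 167 170 167 165 163]
20 [199 195 190 186 180 176 163 126  89  90  97  99  99  99  99  99  99  98] [ 91  91  90  90  90  90  89  88  85  84 111 145 161 164 163 161 161 161]
40 [196 192 190 189 190 192 182 141  95  93 102 104 104 104 104 104 104 103] [ 94  95  94  94  94  93  93  90  80  98 137 158 165 166 167 167 169 169]
60 [204 200 196 191 187 184 174 142 104  98 106 108 108 108 108 108 108 108] [ 97  97  96  96  96  96  92  92 126 161 176 180 182 183 184 183 181 178]
80 [165 163 160 158 159 162 163 148 114  99 106 114 114 115 114 114 114 114] [102 101 100 100  99  94 104 145 174 182 185 184 184 182 176 168 160 154]
95 [144 144 146 149 151 153 151 132 104 100 112 118 118 119 119 119 119 118] [104 104 104 103  98 106 149 177 184 184 180 172 165 158 156 153 151 151]
220 [119 119 120 120 123 130 140 136 118 114 147 180 186 184 182 180 181 182
 187 192 196 197]
226 [118 119 119 119 119 122 130 133 118  90  82 128 177 200 208 212 213 212
 208 206 203 199]
232 [116 117 118 117 118 121 127 129 120  98  76  85  99 104 106 111 119 137
 165 184 189 188]
272 [107 107 108 108 108 108 113 128 134 119  97  76  77  87  92  92  90  90
  92  97 104 109]
278 [106 106 106 106 107 107 108 115 121 117  97  73  68  85  98 101 101 102
 107 124 144 164]
284 [104 104 104 104 104 104 105 109 114 111  99  85  87 102 114 119 120 120
 120 120 128 155]
```

Run:
```python
from h import *
import pickle
np.set_printoptions(precision=4,suppress=True)
w=pickle.load(open('w2.pkl','rb'))
s=ctrl.get_state()
Q=[onz(w,p,.098) for p in [(214.9,2),(215.3,95),(293.4,2),(287.8,95),(223,104.3),(281,106)]]
for q in Q: print(q)
ang=lambda a,b:np.degrees(np.arctan2(*(a-b)[1::-1]))
print(ang(Q[0],Q[1]),ang(Q[2],Q[3]),ang(Q[4],Q[5])-90)
print(s['tcp_pos'],R.from_rotvec(s['ee_rot']).as_matrix())
```

```text
[0.6055 0.1199 0.098 ]
[0.6022 0.0446 0.098 ]
[0.6729 0.1192 0.098 ]
[0.6699 0.044  0.098 ]
[0.609  0.0363 0.098 ]
[0.6638 0.0342 0.098 ]
87.46817552909894 87.76221159680746 87.84867784304285
[ 0.6346 -0.056   0.2092] [[ 0.9998 -0.018  -0.0009]
 [-0.018  -0.9998 -0.0007]
 [-0.0009  0.0008 -1.    ]]
```

Run:
```python
from h import *
import pickle
np.set_printoptions(precision=4,suppress=True)
w=cam('wrist');pickle.dump(w,open('w3.pkl','wb'))
g=cv2.cvtColor(w['img'],cv2.COLOR_RGB2GRAY).astype(float)
def edge(v,off,sign):
    d=np.diff(v)*sign;k=np.argmax(d);return off+k+.5
for r in (2,20,50,85): print(r,[205+i for i in [0]], edge(g[r,205:230],205,-1),edge(g[r,275:305],275,1))
for c in (222,226,278,282): print(c,g[88:118,c].astype(int))
st=ctrl.get_state();print(st['tcp_pos'])
```

```text
2 [205] 215.5 294.5
20 [205] 215.5 293.5
50 [205] 216.5 291.5
85 [205] 216.5 290.5
222 [120 120 121 121 124 136 146 139 116  93 107 156 188 195 192 190 188 187
 187 188 192 197 199 201 200 199 199 198 197 196]
226 [119 120 120 121 122 131 144 141 117  86  58  64 110 167 202 213 215 216
 216 215 213 211 209 206 202 198 194 194 196 197]
278 [107 106 107 106 107 109 119 136 136 112  82  59  51  60  81  98 101 101
 101 103 113 146 176 185 187 189 191 195 197 199]
282 [105 105 105 106 106 107 115 131 136 118  91  61  56  71  89  96  99  99
 100 101 102 112 147 177 186 189 189 191 192 192]
[ 0.6347 -0.0559  0.2093]
```

Run:
```python
from h import *
import pickle
np.set_printoptions(precision=4,suppress=True)
w=pickle.load(open('w3.pkl','rb'))
Q=[onz(w,p,.098) for p in [(215.4,2),(216.4,85),(294.4,2),(289.9,85),(224,96),(280,97.3)]]
for q in Q: print(q)
ang=lambda a,b:np.degrees(np.arctan2(*(a-b)[1::-1]))
print(ang(Q[0],Q[1]),ang(Q[2],Q[3]),ang(Q[4],Q[5])-90)
print('driver',[onz(w,p,.2183) for p in [(253,150),(253.5,5)]])
cv2.imwrite('pics/w3z.png',cv2.resize(w['img'][0:200,190:320,::-1],None,fx=4,fy=3))
g=cv2.cvtColor(w['img'],cv2.COLOR_RGB2GRAY).astype(int)
for r in (5,60,120,160,175):print(r,g[r,240:268])
```

```text
[0.6049 0.1124 0.098 ]
[0.602  0.0462 0.098 ]
[0.6724 0.1111 0.098 ]
[0.6698 0.045  0.098 ]
[0.6085 0.0365 0.098 ]
[0.6608 0.0344 0.098 ]
87.49653318073534 87.75725012300556 87.70103667294973
driver [array([0.6355, 0.0014, 0.2183]), array([0.637 , 0.0706, 0.2183])]
5 [ 94  94  95  94  94  94 101 147 225 251 254 255 255 255 255 254 254 251
 237 188 129  98  92  92  92  92  92  92]
60 [109 109 109 109 108 108 110 138 205 244 253 255 255 255 255 254 253 248
 230 178 125 107  99  78  57  51  51  51]
120 [195 193 189 172 134 101 109 148 192 232 252 255 255 255 255 254 253 245
 219 181 174 180 184 185 186 184 184 182]
160 [210 208 206 201 182 143 107 111 161 221 242 249 252 253 253 252 250 242
 220 190 179 180 183 186 179 152 127 115]
175 [162 140 120 112 107  98  93 106 139 207 245 254 255 255 255 254 253 243
 209 148 109 100  99  98  98  97  97  97]
```

Run:
```python
from h import *
print(rel([.6286,-.1329,.0799],Rdown(np.radians(-2.14))))
```

```text
([-0.46, 7.7, 12.95], [0.001, 0.001, 0.019])
```

```bash
python3 -m pendant '[[0,[-0.4,6,2],[0,0,0.019]],[0,[-0.46,7.7,7],[0.001,0.001,0.019]],[0,[-0.46,7.7,12],[0.001,0.001,0.019]],[0,[-0.46,7.7,12.95],[0.001,0.001,0.019]],[0,[-0.46,7.7,12.95],[0.001,0.001,0.019]],[0,[-0.46,7.7,12.95],[0.001,0.001,0.019]]]'
python3 - <<'E'
from h import *
w=cam('wrist','w4.png');s=cam('side')
cv2.imwrite('pics/s4.png',cv2.resize(s['img'][130:210,220:320,::-1],None,fx=8,fy=7,interpolation=cv2.INTER_CUBIC))
print(rel([.6286,-.1329,.0799],Rdown(np.radians(-2.14))))
T=np.array([.6355,.036,.0888]); xc=np.array([.041,.9992,0]);print(proj(s,[T,T-.02*xc,T-.11*xc]))
E
```

```text
clock: 7.08
tcp_pos: [0.631, -0.1312, 0.0826]
ee_rot: [-3.141, 0.055, -0.007]
force: [-0.4, 0.3, -0.4]
gripper_width: 0.0259
([-0.21, 0.17, 0.23], [-0.0, -0.004, 0.003])
[[266.49470932 159.23291538]
 [266.31057277 161.24048002]
 [265.42531671 170.88891671]]
```

View pics/w4.png

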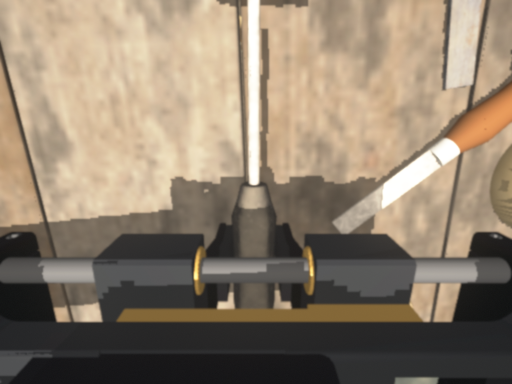

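View pics/s4.png

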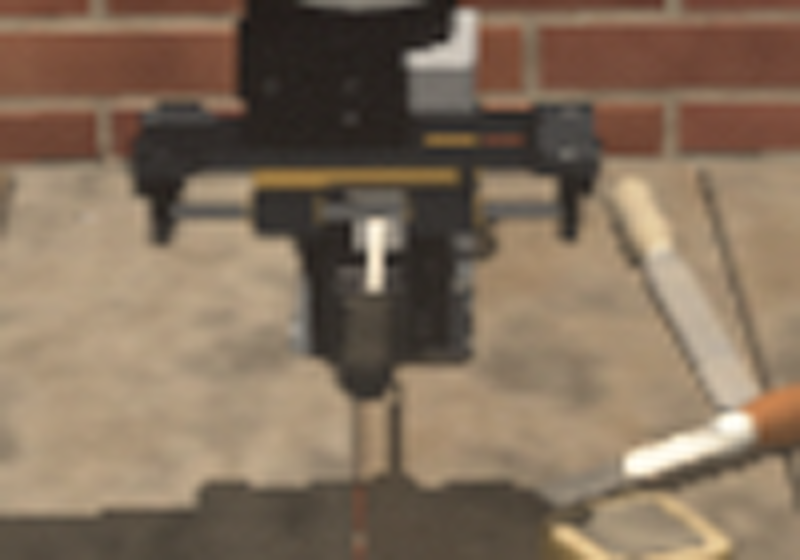

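```bash
python3 -m pendant '[[0,[0,0,0],[0,0,0]],[0,[0,0,0],[0,0,0]],[0,[0,-1,0],[0,0,0]],[0,[0,-2,0],[0,0,0]],[0,[0,-2.6,0],[0,0,0]],[0,[0,-3,0],[0,0,0]],[0,[0,-3,0],[0,0,0]],[0,[0,-3,0],[0,0,0]]]'
python3 - <<'E'
from h import *
s=ctrl.get_state();print(s['tcp_pos'],s['force'])
p=np.array([.6355,.036,.0888]);xc=np.array([.041,.9992,0]);tip=s['tcp_pos']+.149*xc+[0,0,.0089]
print((tip-p)@xc,(tip-p)@[-.9992,.041,0],tip[2]-.0888)
w=cam('wrist','w5.png')
E
```

```text
clock: 8.18
tcp_pos: [0.6305, -0.1017, 0.0801]
ee_rot: [-3.14, 0.056, -0.002]
force: [-0.7, -0.9, -1.0]
gripper_width: 0.0255
[ 0.63049088 -0.10172311  0.08007465] [-0.73766878 -0.87667585 -1.02613851]
0.011193855351934236 -0.0006415326741934865 0.00017464822171966987
```

View pics/w5.png

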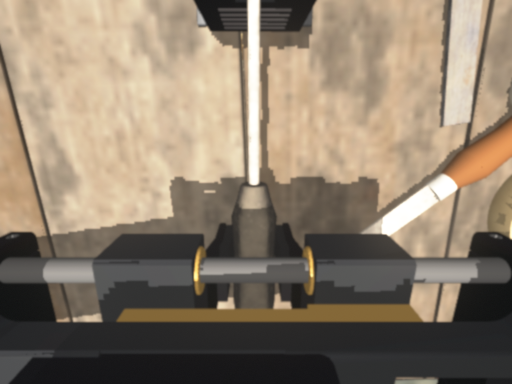

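```bash
python3 -m pendant '[[0,[0,-1,0],[0,0,0]],[0,[0,-2,0],[0,0,0]],[0,[0,-2.6,0],[0,0,0]],[0,[0,-2.9,0],[0,0,0]],[0,[0,-2.9,0],[0,0,0]],[0,[0,-2.9,0],[0,0,0]]]'
python3 - <<'E'
from h import *
np.set_printoptions(precision=4,suppress=True)
s=ctrl.get_state();print(s['tcp_pos'],s['force'])
p=np.array([.6355,.036,.0888]);xc=np.array([.041,.9992,0]);tip=s['tcp_pos']+.149*xc+[0,0,.0089]
print((tip-p)@xc,(tip-p)@[-.9992,.041,0],tip[2]-.0888)
# plan pry rows: rotate about fulcrum F; tool axes: y=-xc, z down
F=p+.0045*xc+np.array([0,0,-.00475])
Rt=R.from_rotvec(s['ee_rot']).as_matrix()
# shaft underside already 1.75 above fulcrum; pivot point on shaft lowered
v=s['tcp_pos']-F
for a in (4,8,12,16,20,22,24):
    ax=Rt[:,0]
    for sg in (1,):
        Q=R.from_rotvec(ax*np.radians(a)*sg).as_matrix()
        d=Q@v-v
        print(a,np.round(Rt.T@d*100,2),np.radians(a)*sg, 'world',d)
E
```

```text
clock: 8.98
tcp_pos: [0.6315, -0.0727, 0.0801]
ee_rot: [-3.14, 0.056, -0.002]
force: [0.2, 0.2, -0.9]
gripper_width: 0.0254
[ 0.6315 -0.0727  0.0801] [ 0.1732  0.1797 -0.872 ]
0.040206894654777094 -0.0004599683901064177 0.00019287496027813045
4 [ 0.   -0.05  0.79] 0.06981317007977318 world [ 0.      0.0006 -0.0079]
8 [-0.   -0.16  1.57] 0.13962634015954636 world [ 0.0001  0.0017 -0.0157]
12 [ 0.   -0.33  2.35] 0.20943951023931956 world [ 0.0001  0.0033 -0.0235]
16 [-0.   -0.55  3.11] 0.2792526803190927 world [ 0.0002  0.0055 -0.0311]
20 [-0.   -0.82  3.85] 0.3490658503988659 world [ 0.0003  0.0082 -0.0385]
22 [-0.   -0.97  4.22] 0.3839724354387525 world [ 0.0004  0.0097 -0.0422]
24 [-0.   -1.14  4.58] 0.4188790204786391 world [ 0.0004  0.0114 -0.0457]
```

```bash
python3 -m pendant '[[0,[0,-0.05,0.85],[0.07,0,0]],[0,[0,-0.16,1.67],[0.14,0,0]],[0,[0,-0.33,2.5],[0.21,0,0]],[0,[0,-0.55,3.25],[0.28,0,0]],[0,[0,-0.7,3.6],[0.314,0,0]],[0,[0,-0.82,4.0],[0.349,0,0]],[0,[0,-0.9,4.2],[0.366,0,0]],[0,[0,-0.97,4.35],[0.384,0,0]],[0,[0,-0.97,4.35],[0.384,0,0]],[0,[0,-0.97,4.35],[0.384,0,0]]]'
python3 - <<'E'
from h import *
np.set_printoptions(precision=4,suppress=True)
s=cam('side');t=cam('top')
cv2.imwrite('pics/s6.png',cv2.resize(s['img'][120:210,220:320,::-1],None,fx=8,fy=6.6,interpolation=cv2.INTER_CUBIC))
cv2.imwrite('pics/t6.png',cv2.resize(t['img'][135:235,90:250,::-1],None,fx=5,fy=5,interpolation=cv2.INTER_CUBIC))
cam('wrist','w6.png')
E
```

```text
clock: 10.22
tcp_pos: [0.6318, -0.0622, 0.0366]
ee_rot: [-2.756, 0.047, -0.01]
force: [-0.3, -1.1, -1.4]
gripper_width: 0.0255
```

View pics/s6.png

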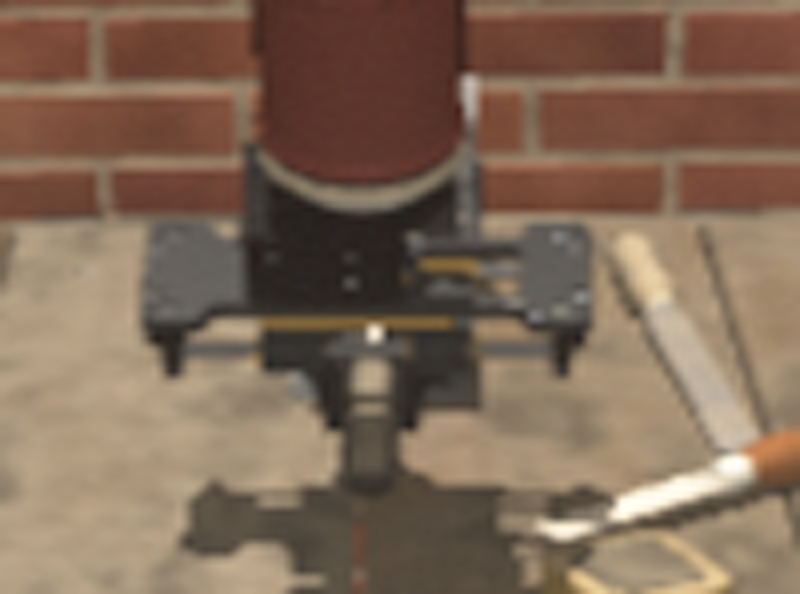

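View pics/w6.png

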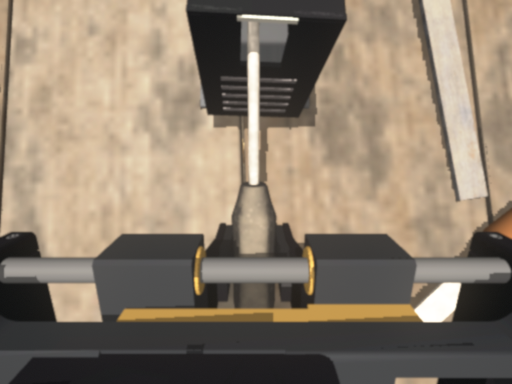

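View pics/t6.png

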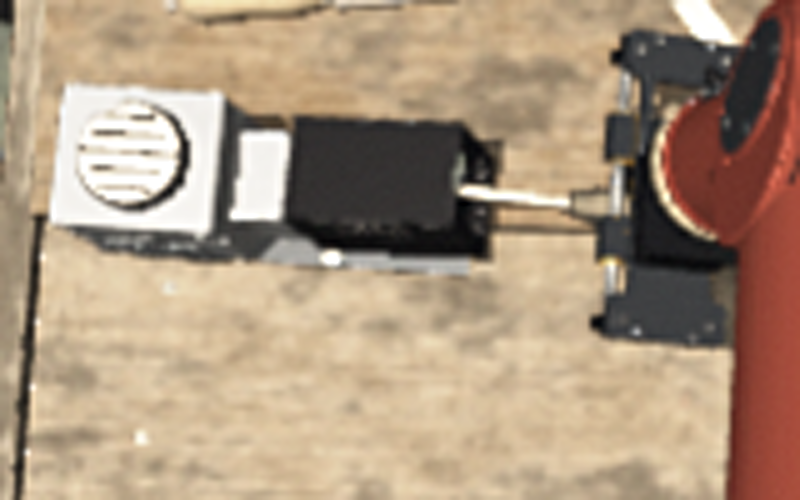

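Run:
```python
from h import *
np.set_printoptions(precision=4,suppress=True)
w=cam('wrist')
C=-w['R'].T@w['t'];p=np.array([.6355,.0355,0]);xc=np.array([.041,.9992,0])
for q in [(187,9),(346,15),(238,17),(298,20)]:
    o,d=ray(w,q);print(q,o+d*((p-o)@xc)/(d@xc))
print(C)
for z in (.098,.105,.11): 
  a,b=[onz(w,q,z) for q in [(187,9),(346,15)]];print(z,a,b,np.linalg.norm(a-b))
```

```text
(187, 9) [0.6079 0.0366 0.1097]
(346, 15) [0.6745 0.0339 0.1069]
(238, 17) [0.6287 0.0358 0.1054]
(298, 20) [0.6547 0.0347 0.1039]
[ 0.6325 -0.0517  0.2159]
0.098 [0.6052 0.0464 0.098 ] [0.6779 0.0409 0.098 ] 0.07296563156507398
0.105 [0.6068 0.0406 0.105 ] [0.6752 0.0354 0.105 ] 0.06863306122539084
0.11 [0.608  0.0364 0.11  ] [0.6733 0.0315 0.11  ] 0.06553836812561721
```

Run:
```python
from h import *
np.set_printoptions(precision=4,suppress=True)
s=ctrl.get_state();print(s['tcp_pos'],s['force'])
Rb=Rdown(np.radians(-2.2));xc=np.array([.041,.9992,0])
p0=np.array([.6315,-.0727,.0801])
F=np.array([.6355,.036,.0888])+.0045*xc+np.array([0,0,-.00475]);v=p0-F
for a,back,dz in ((14,0,-.001),(6,0,-.0005),(6,.015,0),(6,.05,0),(0,.09,.0)):
    Q=R.from_rotvec(Rb[:,0]*np.radians(a)).as_matrix()
    sh=Q@xc
    print(a,back,rel(F+Q@v-back*sh+[0,0,dz],Q@Rb))
```

```text
[ 0.6319 -0.0622  0.0368] [-1.2629 -0.4594 -0.5259]
14 0 ([-0.0, 0.0, -1.62], [-0.141, 0.0, 0.004])
6 0 ([-0.0, -0.29, -3.23], [-0.28, -0.0, 0.004])
6 0.015 ([-0.01, 1.13, -3.69], [-0.28, -0.0, 0.004])
6 0.05 ([-0.03, 4.5, -4.66], [-0.28, -0.0, 0.004])
0 0.09 ([-0.06, 7.68, -7.79], [-0.385, -0.0, 0.004])
```

```bash
python3 -m pendant '[[0,[0,0,-1.62],[-0.141,0,0]],[0,[0,-0.29,-3.23],[-0.28,0,0]],[0,[0,1.13,-3.69],[-0.28,0,0]],[0,[0,4.5,-4.66],[-0.28,0,0]],[0,[0,7.68,-7.79],[-0.385,0,0]],[0,[0,7.68,-7.79],[-0.385,0,0]],[0,[0,7.68,-7.79],[-0.385,0,0]]]'
python3 - <<'E'
from h import *
print(rel([.475,-.21,.0045],Rdown(np.radians(-2.2))),rel([.475,-.21,.06],Rdown(np.radians(-2.2))))
E
```

```text
clock: 11.3
tcp_pos: [0.6281, -0.1621, 0.0795]
ee_rot: [-3.139, 0.055, -0.001]
force: [-0.4, 0.4, -0.8]
gripper_width: 0.0254
([-15.13, 5.33, 7.48], [-0.002, -0.0, 0.004]) ([-15.13, 5.32, 1.93], [-0.002, -0.0, 0.004])
```

```bash
python3 -m pendant '[[0,[-6,2,0.5],[0,0,0]],[0,[-12,4,1.5],[0,0,0]],[0,[-15.1,5.3,3],[0,0,0]],[0,[-15.1,5.3,6],[0,0,0]],[0,[-15.1,5.3,7.48],[0,0,0]],[0,[-15.1,5.3,7.48],[0,0,0]],[0,[-15.1,5.3,7.48],[0,0,0]],[8.7,[-15.1,5.3,7.48],[0,0,0]],[8.7,[-15.1,5.3,7.48],[0,0,0]],[8.7,[-15.1,5.3,7.48],[0,0,0]],[8.7,[-15.1,5.3,4],[0,0,0]],[8.7,[-15.1,5.3,-2],[0,0,0]]]'
python3 - <<'E'
from h import *
# cap target: cap grip point; cap centre x_c=0.05
m=np.array([.6357,.0405,0]);xc=np.array([.041,.9992,0])
g=m+.05*xc;print(g)
print(rel([g[0],g[1]-.03,.19],Rdown(np.radians(-2.35))))
E
```

```text
clock: 12.8
tcp_pos: [0.474, -0.21, 0.0993]
ee_rot: [-3.139, 0.055, 0.004]
force: [1.2, -0.9, 0.5]
gripper_width: 0.0676
[0.63775 0.09046 0.     ]
([15.39, -27.63, -9.06], [-0.002, 0.003, 0.006])
```

```bash
python3 -m pendant '[[8.7,[0,0,-6],[0,0,0.006]],[8.7,[4,-6,-11],[0,0,0.006]],[8.7,[8,-12,-12],[0,0,0.006]],[8.7,[12,-18,-12],[0,0,0.006]],[8.7,[15.4,-23,-12],[0,0,0.006]],[8.7,[15.4,-26.6,-12],[0,0,0.006]],[8.7,[15.4,-26.6,-12],[0,0,0.006]],[8.7,[15.4,-26.6,-12],[0,0,0.006]]]'
python3 - <<'E'
from h import *
import pickle
w=cam('wrist','w7.png');pickle.dump(w,open('w7.pkl','wb'));s=cam('side');t=cam('top','t7.png')
cv2.imwrite('pics/s7.png',cv2.resize(s['img'][120:220,180:320,::-1],None,fx=5.5,fy=5.5,interpolation=cv2.INTER_CUBIC))
E
```

```text
clock: 13.8
tcp_pos: [0.6385, 0.0503, 0.2198]
ee_rot: [3.141, -0.062, 0.001]
force: [0.3, -0.9, -0.9]
gripper_width: 0.0867
```

View pics/w7.png

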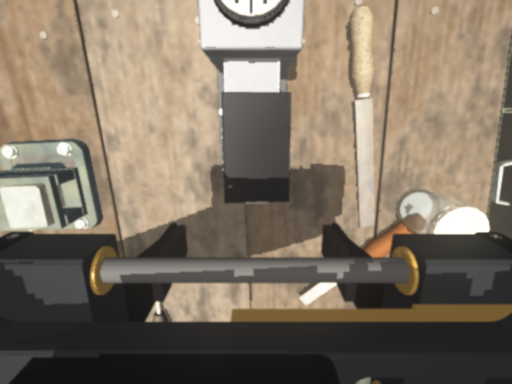

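View pics/s7.png

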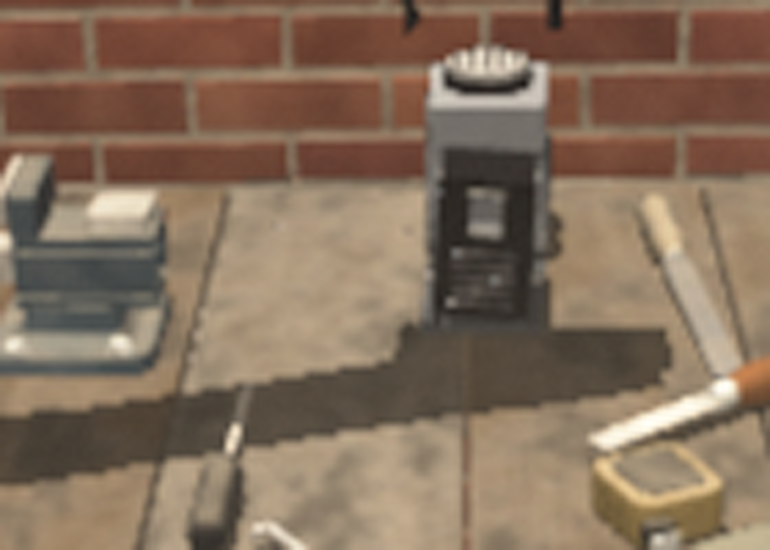

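Run:
```python
from h import *
import pickle
np.set_printoptions(precision=4,suppress=True)
w=pickle.load(open('w7.pkl','rb'))
for p,z in [((222,93),.098),((291,94),.098),((222.5,178),.107),((290,178),.107)]: print(onz(w,p,z))
print(ctrl.get_state()['tcp_pos'])
print(rel([.638,.0905,.071],Rdown(np.radians(-2.35))))
```

```text
[0.6118 0.1469 0.098 ]
[0.6784 0.1434 0.098 ]
[0.6074 0.0649 0.107 ]
[0.6761 0.0622 0.107 ]
[0.6385 0.0474 0.22  ]
([-0.25, -4.33, 14.9], [0.001, -0.001, -0.003])
```

```bash
python3 -m pendant '[[8.7,[0.2,-4.3,5],[0,0,0]],[8.7,[0.2,-4.3,9],[0,0,0]],[8.7,[0.2,-4.3,13],[0,0,0]],[8.7,[0.2,-4.3,14.9],[0,0,0]],[8.7,[0.2,-4.3,14.9],[0,0,0]],[0,[0.2,-4.3,14.9],[0,0,0]],[0,[0.2,-4.3,14.9],[0,0,0]],[0,[0.2,-4.3,14.9],[0,0,0]],[0,[0.2,-4.3,14.9],[0,0,0]],[0,[0.2,-4.3,14.9],[0,0,0]],[0,[0.2,-4.3,14.9],[0,0,0]]]'
```

```text
clock: 15.32
tcp_pos: [0.6415, 0.0929, 0.0721]
ee_rot: [3.14, -0.064, -0.001]
force: [-7.4, -0.2, 7.5]
gripper_width: 0.0691
```

```bash
python3 -m pendant '[[0,[0,0,0],[0,0,0]],[0,[0,0,-1],[0,0,0]],[0,[0,0,-3],[0,0,0]],[0,[0,0,-6],[0,0,0]],[0,[0,0,-9],[0,0,0]],[0,[0,0,-12],[0,0,0]],[0,[0,0,-13],[0,0,0]],[0,[0,0,-13],[0,0,0]]]'
python3 - <<'E'
from h import *
w=cam('wrist','w8.png');s=cam('side')
cv2.imwrite('pics/s8.png',cv2.resize(s['img'][100:200,200:340,::-1],None,fx=5.5,fy=5.5,interpolation=cv2.INTER_CUBIC))
E
```

```text
clock: 16.32
tcp_pos: [0.6429, 0.0927, 0.2019]
ee_rot: [-3.141, 0.065, -0.004]
force: [-0.1, 0.0, -2.0]
gripper_width: 0.0686
```

View pics/s8.png

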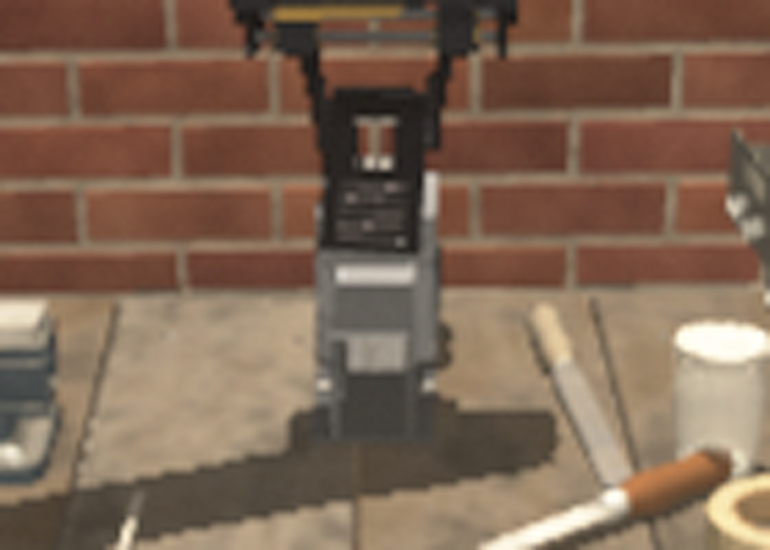

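View pics/w8.png

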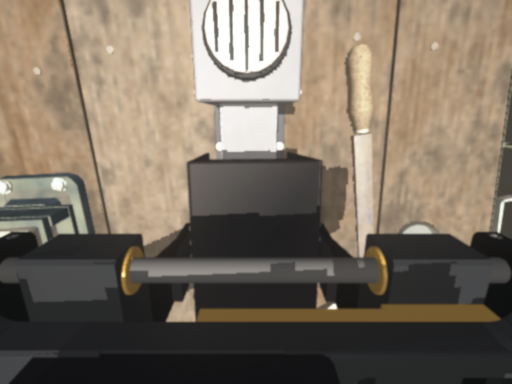

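Run:
```python
from h import *
np.set_printoptions(precision=4,suppress=True)
w=cam('wrist')
cv2.imwrite('pics/w8z.png',cv2.resize(w['img'][130:310,170:340,::-1],None,fx=4,fy=3.3,interpolation=cv2.INTER_CUBIC))
for z in (.205,.215,.22,.225,.23,.235):
    a,b=onz(w,(190,164),z),onz(w,(320,161),z);print(z,a,b,np.linalg.norm(a-b))
s=ctrl.get_state();print(s['tcp_pos'])
```

```text
0.205 [0.6077 0.1428 0.205 ] [0.6822 0.1415 0.205 ] 0.07447886710676148
0.215 [0.6101 0.1445 0.215 ] [0.6799 0.1433 0.215 ] 0.06973130525440012
0.22 [0.6113 0.1454 0.22  ] [0.6787 0.1442 0.22  ] 0.06735752432821944
0.225 [0.6125 0.1462 0.225 ] [0.6775 0.1451 0.225 ] 0.06498374340203875
0.23 [0.6138 0.1471 0.23  ] [0.6764 0.146  0.23  ] 0.06260996247585807
0.235 [0.615  0.1479 0.235 ] [0.6752 0.1469 0.235 ] 0.06023618154967739
[0.6419 0.0924 0.1997]
```

View pics/w8z.png

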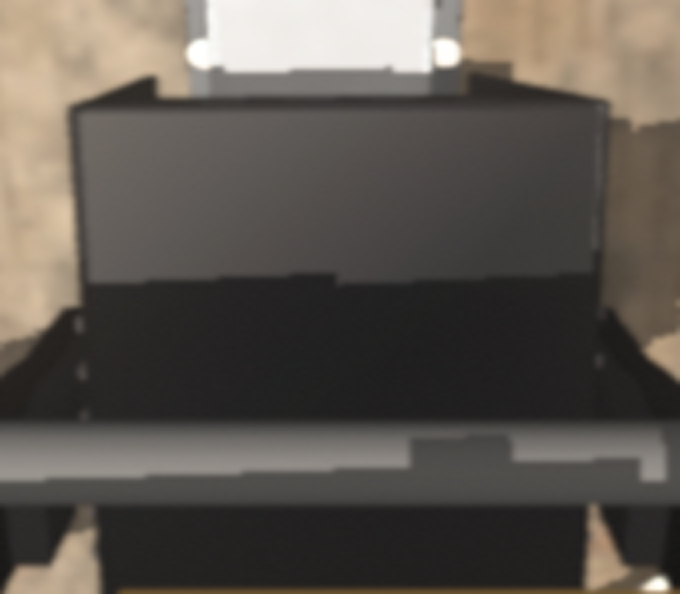

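Run:
```python
from h import *
from scipy.optimize import brentq
np.set_printoptions(precision=4,suppress=True)
w=cam('wrist')
for a,b,W in [((189.5,162.4),(321.25,161.2),.068),((208.75,153.6),(287.5,152.7),.068),((208.75,153.6),(287.5,152.7),.064)]:
    f=lambda z:np.linalg.norm(onz(w,a,z)-onz(w,b,z))-W
    z=brentq(f,-.1,.3);print(z,onz(w,a,z),onz(w,b,z))
```

```text
0.22011715895532577 [0.6111 0.1462 0.2201] [0.6791 0.1441 0.2201]
0.12284600049301128 [0.6049 0.1372 0.1228] [0.6729 0.1352 0.1228]
0.1368891471639264 [0.6073 0.1391 0.1369] [0.6713 0.1372 0.1369]
```

Run:
```python
from h import *
s=ctrl.get_state();print(s['tcp_pos'],s['force'])
Rt=R.from_rotvec(s['ee_rot']).as_matrix()
print(Rt.T@(np.array([.455,.187,.20])-s['tcp_pos'])*100)
```

```text
[0.64185748 0.09245405 0.19965406] [-0.36280794 -0.58846482 -2.22190733]
[-1.90575819e+01 -8.68077949e+00 -1.89550617e-02]
```

```bash
python3 -m pendant '[[0,[-5,0,0],[0,0,0]],[0,[-10,-2,0],[0.05,0.03,0]],[0,[-15,-5.5,0],[0.093,0.064,0]],[0,[-19,-8.7,0],[0.093,0.064,0]],[0,[-19,-8.7,5],[0.093,0.064,0]],[0,[-19,-8.7,10],[0.093,0.064,0]],[0,[-19,-8.7,11],[0.093,0.064,0]],[0,[-19,-8.7,11],[0.093,0.064,0]],[0,[-19,-8.7,11],[0.093,0.064,0]]]'
python3 - <<'E'
from h import *
w=cam('wrist','w9.png');s=cam('side')
cv2.imwrite('pics/s9.png',cv2.resize(s['img'][100:200,140:280,::-1],None,fx=5.5,fy=5.5,interpolation=cv2.INTER_CUBIC))
E
```

```text
clock: 17.65
tcp_pos: [0.4576, 0.1878, 0.0926]
ee_rot: [-3.047, 0.063, -0.106]
force: [-0.7, 0.1, -1.0]
gripper_width: 0.0688
```

View pics/s9.png

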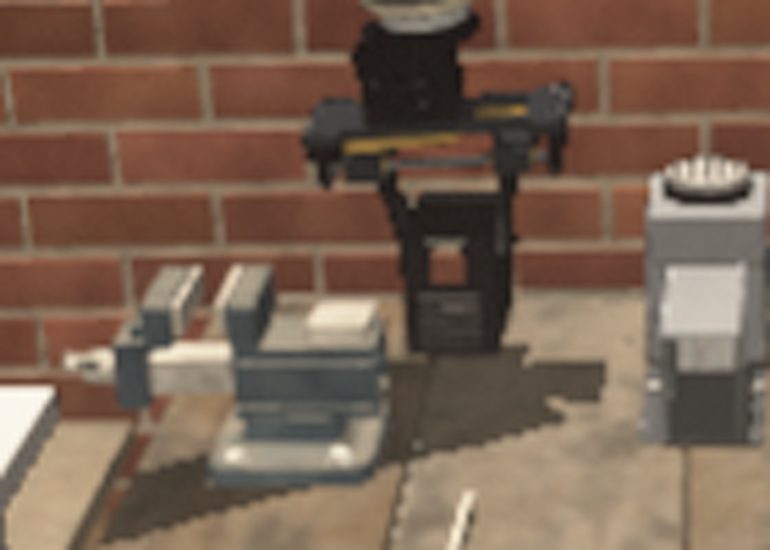

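View pics/w9.png

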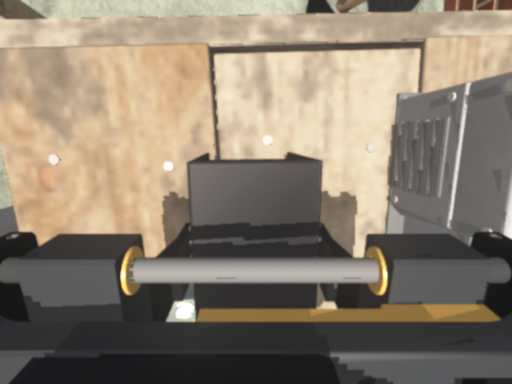

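```bash
python3 -m pendant '[[0,[0,0,1],[0,0,0]],[0,[0,0,1.8],[0,0,0]],[0,[0,0,2.1],[0,0,0]],[0,[0,0,2.1],[0,0,0]],[0,[0,0,2.1],[0,0,0]]]'
```

```text
clock: 18.38
tcp_pos: [0.4578, 0.1894, 0.0701]
ee_rot: [-3.047, 0.062, -0.102]
force: [-0.2, -0.2, -0.7]
gripper_width: 0.0686
```

```bash
python3 -m pendant '[[0,[0,0,0.3],[0,0,0]],[0,[0,0,0.6],[0,0,0]],[0,[0,0,0.6],[0,0,0]]]'
```

```text
clock: 18.75
tcp_pos: [0.4579, 0.1898, 0.0637]
ee_rot: [-3.048, 0.062, -0.101]
force: [-0.2, -0.3, -1.4]
gripper_width: 0.0687
```

```bash
python3 -m pendant '[[0,[0,0,0.3],[0,0,0]],[0,[0,0,0.3],[0,0,0]],[0,[0,0,0.5],[0,0,0]],[0,[0,0,0.5],[0,0,0]]]'
python3 - <<'E'
from h import *
w=cam('wrist','w10.png');s=cam('side')
cv2.imwrite('pics/s10.png',cv2.resize(s['img'][110:200,160:280,::-1],None,fx=6.5,fy=6.5,interpolation=cv2.INTER_CUBIC))
E
```

```text
clock: 19.25
tcp_pos: [0.4587, 0.1904, 0.0603]
ee_rot: [-3.048, 0.063, -0.102]
force: [-6.0, -3.4, 19.5]
gripper_width: 0.0687
```

View pics/s10.png

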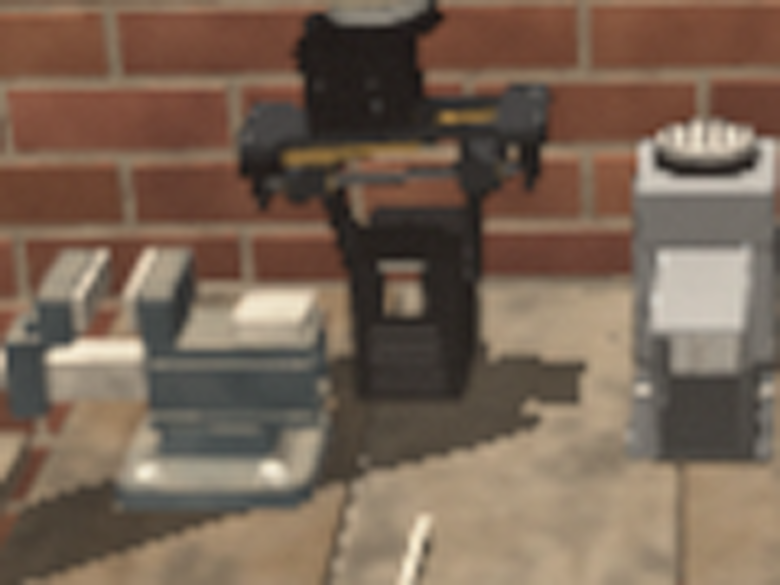

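```bash
python3 -m pendant '[[0,[0,0,-0.25],[0,0,0]],[8.7,[0,0,-0.25],[0,0,0]],[8.7,[0,0,-0.25],[0,0,0]],[8.7,[0,0,-0.25],[0,0,0]],[8.7,[0,0,-0.25],[0,0,0]],[8.7,[0,0,-2],[0,0,0]],[8.7,[0,0,-5],[0,0,0]],[8.7,[0,0,-10],[0,0,0]],[8.7,[0,0,-14],[0,0,0]],[8.7,[0,0,-15],[-0.093,-0.064,0]],[8.7,[0,0,-15],[-0.093,-0.064,0]]]'
python3 - <<'E'
from h import *
w=cam('wrist','w11.png');s=cam('side')
cv2.imwrite('pics/s11.png',cv2.resize(s['img'][110:200,160:280,::-1],None,fx=6.5,fy=6.5,interpolation=cv2.INTER_CUBIC))
E
```

```text
clock: 20.72
tcp_pos: [0.449, 0.1784, 0.2099]
ee_rot: [-3.139, 0.061, -0.005]
force: [-0.0, 0.4, -1.1]
gripper_width: 0.0872
```

View pics/s11.png

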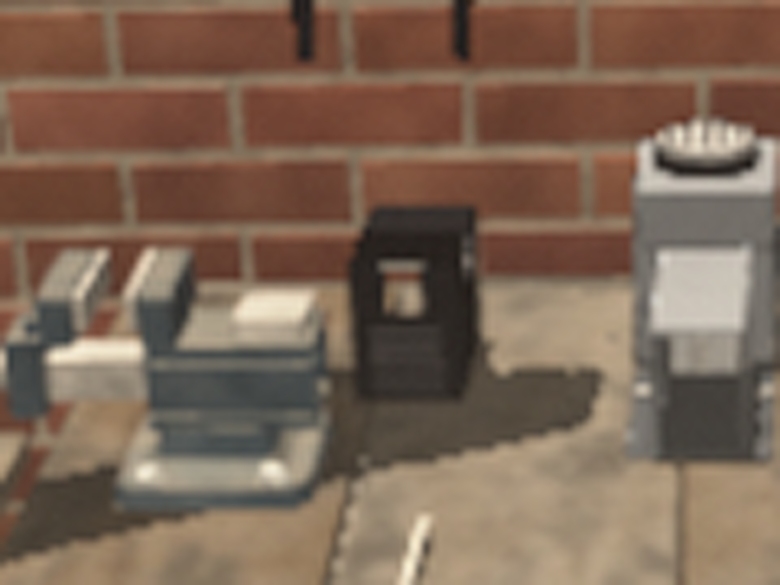

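View pics/w11.png

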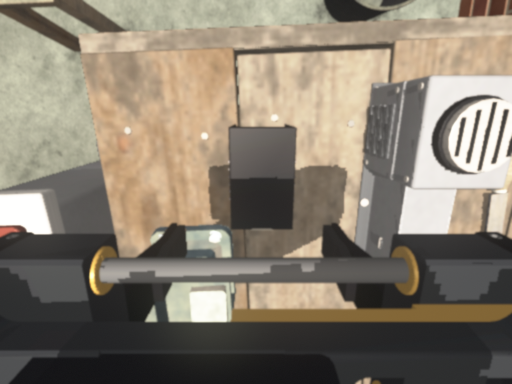

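Run:
```python
from h import *
print(rel([.608,-.393,.17],Rdown(np.radians(35.8))))
```

```text
([18.28, 56.34, 3.68], [-0.002, -0.001, -0.665])
```

```bash
python3 -m pendant '[[8.7,[2,6,-1],[0,0,0]],[8.7,[18.3,56.3,3.7],[0,0,-0.665]],[8.7,[18.3,56.3,3.7],[0,0,-0.665]],[8.7,[18.3,56.3,3.7],[0,0,-0.665]],[8.7,[18.3,56.3,3.7],[0,0,-0.665]],[8.7,[18.3,56.3,3.7],[0,0,-0.665]],[8.7,[18.3,56.3,3.7],[0,0,-0.665]],[8.7,[18.3,56.3,3.7],[0,0,-0.665]],[8.7,[18.3,56.3,3.7],[0,0,-0.665]],[8.7,[18.3,56.3,3.7],[0,0,-0.665]],[8.7,[18.3,56.3,3.7],[0,0,-0.665]],[8.7,[18.3,56.3,3.7],[0,0,-0.665]]]'
python3 - <<'E'
from h import *
import pickle
w=cam('wrist','w12.png');pickle.dump(w,open('w12.pkl','wb'));print([(a['at'],a['confidence']) for a in ctrl.tip_of('wrist','hook_grip')])
print(ctrl.get_state()['tcp_pos'])
E
```

```text
clock: 22.32
tcp_pos: [0.6074, -0.3924, 0.1705]
ee_rot: [-2.988, -0.965, -0.002]
force: [-0.2, 1.2, 0.6]
gripper_width: 0.0869
[([80.6, 230.4], 0.33)]
[ 0.60805433 -0.39161595  0.17144228]
```

View pics/w12.png

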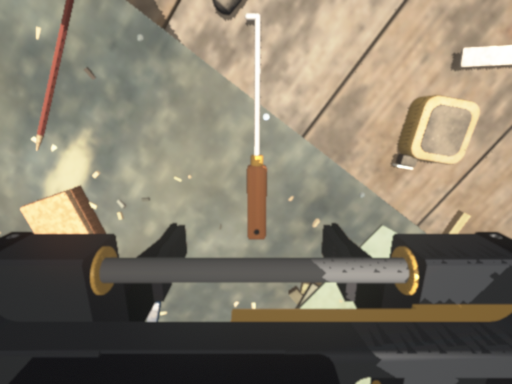

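Run:
```python
from h import *
import pickle
np.set_printoptions(precision=4,suppress=True)
w=pickle.load(open('w12.pkl','rb'))
a=onz(w,(257.8,16.5),.011);b=onz(w,(257.2,239),.011);f=onz(w,(257.5,164),.011);m=onz(w,(257.4,200),.011)
d=a-b;L=np.linalg.norm(d[:2]);an=np.degrees(np.arctan2(d[1],d[0]));print(a,b,f,L,np.linalg.norm(f-a),an)
g=a-d/L*.172;print('grip',g)
print(rel([g[0],g[1],.0045],Rdown(np.radians(an-90))))
```

```text
[ 0.5105 -0.2509  0.011 ] [ 0.6559 -0.4522  0.011 ] [ 0.5996 -0.374   0.011 ] 0.248394356735437 0.15197467100326845 125.83368771625823
grip [ 0.6112 -0.3903  0.011 ]
([0.3, 0.08, 16.69], [0.0, -0.002, 0.001])
```

```bash
python3 -m pendant '[[3.8,[0.3,0.1,6],[0,0,0]],[3.8,[0.3,0.1,10],[0,0,0]],[3.8,[0.3,0.1,12],[0,0,0]],[3.8,[0.3,0.1,12],[0,0,0]],[3.8,[0.3,0.1,16],[0,0,0]],[3.8,[0.3,0.1,16.6],[0,0,0]],[3.8,[0.3,0.1,16.6],[0,0,0]],[0,[0.3,0.1,16.6],[0,0,0]],[0,[0.3,0.1,16.6],[0,0,0]],[0,[0.3,0.1,16.6],[0,0,0]],[0,[0.3,0.1,16.6],[0,0,0]]]'
```

```text
clock: 23.8
tcp_pos: [0.6118, -0.3927, 0.0066]
ee_rot: [2.988, 0.964, 0.003]
force: [-0.0, 0.9, 6.8]
gripper_width: 0.0238
```

```bash
python3 -m pendant '[[0,[0,0,0],[0,0,0]]]'
python3 - <<'E'
from h import *
m=np.array([.6357,.0405,0]);xc=np.array([.041,.9992,0])
print(rel([.625,-.24,.20],Rdown(np.radians(-2.35))))
E
```

```text
clock: 23.92
tcp_pos: [0.6118, -0.3927, 0.0066]
ee_rot: [2.988, 0.964, 0.003]
force: [-1.1, 0.5, 6.3]
gripper_width: 0.0233
([10.02, -11.58, -19.35], [0.002, -0.002, 0.665])
```

```bash
python3 -m pendant '[[0,[0,0,-4],[0,0,0]],[0,[0,0,-10],[0,0,0]],[0,[3,-5,-15],[0,0,0.15]],[0,[6,-9,-19.3],[0,0,0.33]],[0,[10,-14,-19.3],[0,0,0.5]],[0,[15,-19,-19.3],[0,0,0.665]],[0,[18.5,-23,-19.3],[0,0,0.665]],[0,[18.5,-23,-19.3],[0,0,0.665]],[0,[18.5,-23,-19.3],[0,0,0.665]],[0,[18.5,-23,-19.3],[0,0,0.665]]]'
python3 - <<'E'
from h import *
import pickle
w=cam('wrist','w13.png');s=cam('side','s13.png');pickle.dump((w,s),open('w13.pkl','wb'))
st=ctrl.get_state();print(st['tcp_pos'],st['ee_rot'])
for q in ['bay_mouth','cassette_bar','hook_toe']: print(q,[(a['at'],a['confidence']) for a in ctrl.tip_of('wrist',q)],[(a['at'],a['confidence']) for a in ctrl.tip_of('side',q)])
cv2.imwrite('pics/s13z.png',cv2.resize(s['img'][110:210,210:330,::-1],None,fx=6,fy=6,interpolation=cv2.INTER_CUBIC))
E
```

```text
clock: 25.18
tcp_pos: [0.6264, -0.1001, 0.198]
ee_rot: [3.14, -0.069, 0.001]
force: [-1.0, -0.4, -0.9]
gripper_width: 0.0239
[ 0.62641806 -0.10006609  0.19795058] [ 3.14020297e+00 -6.92947305e-02  7.67905286e-04]
bay_mouth [([254.8, 57.2], 0.59)] [([266.3, 182.7], 0.57)]
cassette_bar [] [([268.3, 159.5], 0.41)]
hook_toe [] [([265.2, 126.8], 0.55)]
```

View pics/w13.png

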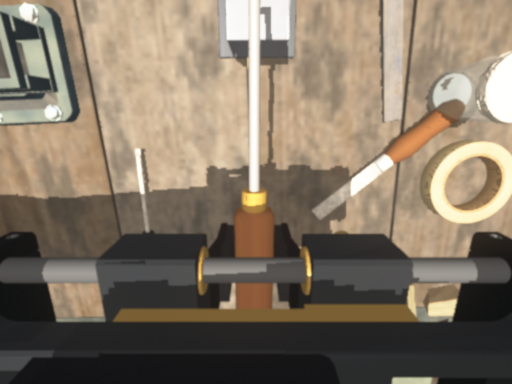

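View pics/s13z.png

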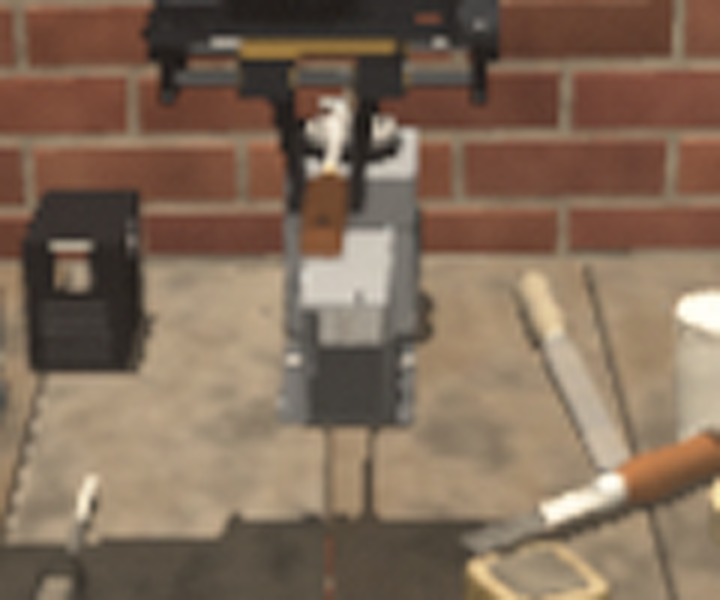

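Run:
```python
from h import *
import pickle
np.set_printoptions(precision=4,suppress=True)
w,s=pickle.load(open('w13.pkl','rb'))
cv2.imwrite('pics/w13z.png',cv2.resize(w['img'][0:75,205:310,::-1],None,fx=7,fy=7,interpolation=cv2.INTER_CUBIC))
```

```text
(no output)
```

View pics/w13z.png

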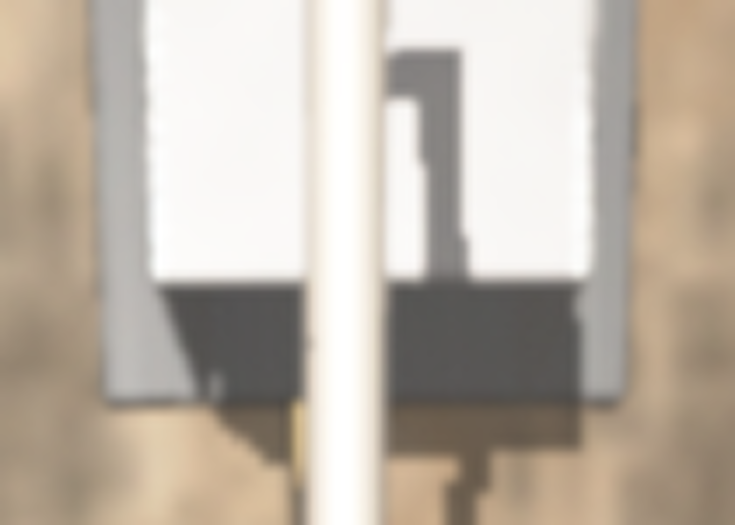

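Run:
```python
from h import *
import pickle
np.set_printoptions(precision=4,suppress=True)
w,s=pickle.load(open('w13.pkl','rb'))
P=lambda x,y,z:onz(w,(205+x/7,y/7),z)
a,b=P(150,278,.084),P(590,280,.084);print('roof',a,b,np.linalg.norm(a-b),(a+b)/2)
c,d=P(105,400,.004),P(625,400,.004);print('base',c,d,np.linalg.norm(c-d),(c+d)/2)
a2,b2=P(143,10,.084),P(597,10,.084);print((a2+b2)/2,np.linalg.norm(a2-b2))
c2,d2=P(90,10,.004),P(638,10,.004);print((c2+d2)/2,np.linalg.norm(c2-d2))
for A,B in((a,b),(c,d)):print(np.degrees(np.arctan2(*(B-A)[1::-1])))
for A,B in((a2,a),(b2,b),(c2,c),(d2,d)):print(np.degrees(np.arctan2(*(A-B)[1::-1])))
# rod in hand
for z in (.2,.2024,.206): print([onz(w,(205+x/7,y/7),z) for x,y in((345,10),(347,520))])
g=cv2.cvtColor(w['img'],cv2.COLOR_RGB2GRAY).astype(int)
for r in (2,60,120,170,185): print(r,g[r,240:270])
```

```text
roof [0.6083 0.0404 0.084 ] [0.6644 0.0377 0.084 ] 0.056164997039601296 [0.6363 0.0391 0.084 ]
base [0.5931 0.0409 0.004 ] [0.68   0.0371 0.004 ] 0.08701260811605945 [0.6366 0.039  0.004 ]
[0.6375 0.0687 0.084 ] 0.05597059263654896
[0.6387 0.0953 0.004 ] 0.08715608216536436
-2.7447535616863834
-2.5106698136846535
87.54959428101174
87.92219200942694
87.92180174528322
87.77607195418064
[array([0.6326, 0.0303, 0.2   ]), array([ 0.6313, -0.0034,  0.2   ])]
[array([0.6326, 0.0295, 0.2024]), array([ 0.6313, -0.0037,  0.2024])]
[array([0.6325, 0.0283, 0.206 ]), array([ 0.6312, -0.0041,  0.206 ])]
2 [248 248 248 248 248 247 247 244 229 224 237 246 253 254 254 252 246 236
 222 201 214 237 245 246 246 246 246 245 245 245]
60 [100 101 101 102 101  97 121 178 195 214 235 247 253 255 255 253 246 234
 214 170 123 101  97  97  97  97  96  95  95  95]
120 [187 191 194 195 196 194 190 180 174 204 232 246 253 255 255 252 244 232
 207 170 160 166 168 169 169 171 172 166 140 111]
170 [ 90  89  87  88  88  86  86  87 118 183 228 244 251 253 253 249 242 227
 194 142 103  93  93  93  94  94  94  94  94  93]
185 [104 104 104 104 105 105 102 100 121 182 227 243 250 252 252 248 241 225
 191 140 105  96  94  92  91  91  92  92  92  92]
```

Run:
```python
from h import *
import pickle
np.set_printoptions(precision=4,suppress=True)
w,s=pickle.load(open('w13.pkl','rb'))
st=ctrl.get_state();print(st['tcp_pos'])
xc=np.array([.041,.9992,0]);yc=np.array([-.9992,.041,0])
G=st['tcp_pos']+[.001,.0024,.0044]
for p in [(265.8,127.5),(265.2,126.8)]:
    o,d=ray(s,p);k=(st['tcp_pos'][1]+.174-o[1])/d[1];print(o+d*k)
E=G+.172*xc;print('pred elbow/toe tip',E,E+.013*yc,proj(s,[E,E+.013*yc,G-.075*xc]))
cv2.imwrite('pics/s13y.png',cv2.resize(s['img'][115:165,245:285,::-1],None,fx=14,fy=12,interpolation=cv2.INTER_CUBIC))
```

```text
[ 0.6267 -0.098   0.1982]
[0.634  0.076  0.1999]
[0.6318 0.076  0.2026]
pred elbow/toe tip [0.6347 0.0763 0.2026] [0.6217 0.0768 0.2026] [[265.9848 126.7773]
 [262.494  126.7789]
 [263.2562 150.1523]]
```

View pics/s13y.png

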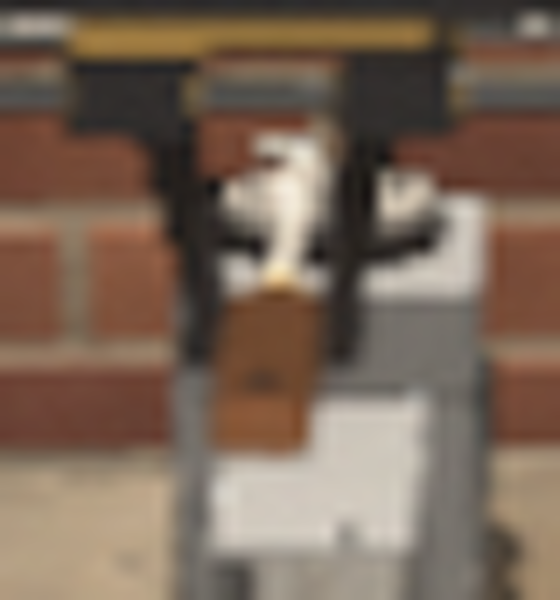

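```bash
cat >> h.py <<'E'
M0=np.array([.6365,.0391,0]);XC=np.array([.0410,.99916,0]);YC=np.array([-.99916,.0410,0])
def W(x,y,z): return M0+x*XC+y*YC+np.array([0,0,z])
def C(p): 
    d=np.array(p)-M0; return np.round([d@XC,d@YC,p[2]],4)
E
python3 - <<'E'
from h import *
D=Rdown(np.radians(-2.4))
print(rel(W(-.204,-.0164,.2),D),rel(W(-.204,-.0164,.033),D));print(C(ctrl.get_state()['tcp_pos']))
E
```

```text
([2.07, 6.66, -0.18], [-0.0, -0.001, 0.0]) ([2.05, 6.66, 16.52], [-0.0, -0.001, 0.0])
[-0.1374  0.0042  0.1982]
```

```bash
python3 -m pendant '[[0,[1,4,0],[0,0,0]],[0,[2,6.7,1],[0,0,0]],[0,[2.05,6.7,6],[0,0,0]],[0,[2.05,6.7,12],[0,0,0]],[0,[2.05,6.7,16],[0,0,0]],[0,[2.05,6.7,16.5],[0,0,0]],[0,[2.05,6.7,16.5],[0,0,0]],[0,[2.05,6.7,16.5],[0,0,0]]]'
python3 - <<'E'
from h import *
import pickle
w=cam('wrist','w14.png');s=cam('side');pickle.dump((w,s),open('w14.pkl','wb'))
st=ctrl.get_state();print(C(st['tcp_pos']),st['ee_rot'])
cv2.imwrite('pics/s14.png',cv2.resize(s['img'][145:205,235:305,::-1],None,fx=10,fy=10,interpolation=cv2.INTER_CUBIC))
print(proj(s,[W(-.0297,-.0175,.036),W(-.0297,-.0045,.036),W(0,-.025,.08),W(0,.025,.08),W(0,0,.004)]))
E
```

```text
clock: 26.58
tcp_pos: [0.6462, -0.1658, 0.0356]
ee_rot: [3.14, -0.065, 0.007]
force: [0.6, -0.7, -1.5]
gripper_width: 0.0238
[-0.2042 -0.0177  0.0352] [ 3.14021831 -0.06461646  0.00608964]
[[271.25908343 175.01590085]
 [267.78657942 174.99251114]
 [273.41633375 161.12934022]
 [260.13914986 161.06733216]
 [266.90561807 179.45675902]]
```

View pics/w14.png

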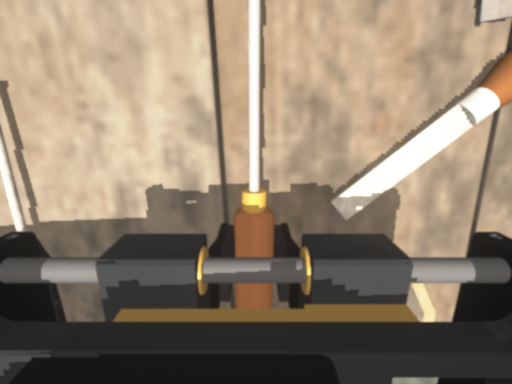

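View pics/s14.png

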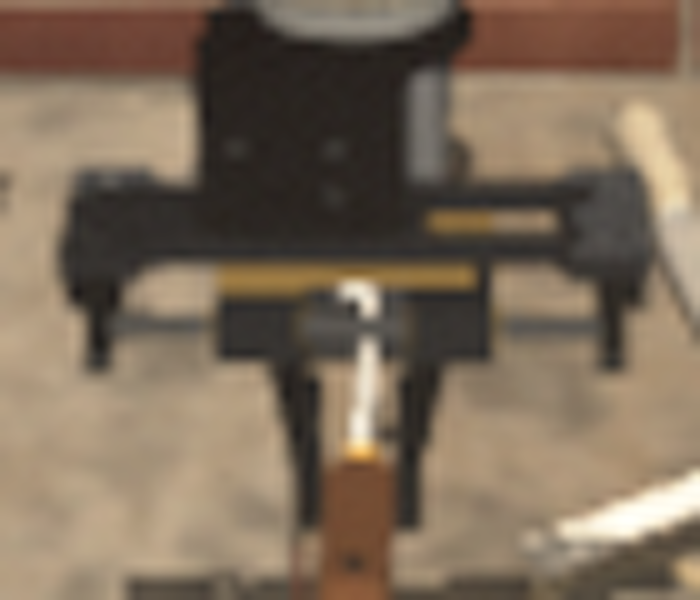

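```bash
python3 -m pendant '[[0,[-0.1,0,0.2],[0,0,0]],[0,[-0.1,-2,0.2],[0,0,0]],[0,[-0.1,-4,0.2],[0,0,0]],[0,[-0.1,-6.5,0.2],[0,0,0]],[0,[-0.1,-9,0.2],[0,0,0]],[0,[-0.1,-11,0.2],[0,0,0]],[0,[-0.1,-11,0.2],[0,0,0]],[0,[-0.1,-11,0.2],[0,0,0]]]'
python3 - <<'E'
from h import *
st=ctrl.get_state();print(C(st['tcp_pos']),st['ee_rot'],st['force'])
w=cam('wrist','w15.png')
Q=[onz(w,(255,y),.0385) for y in (60,150)];print([C(q) for q in Q])
g=cv2.cvtColor(w['img'],cv2.COLOR_RGB2GRAY).astype(int)
for r in (60,100,140,170): print(r,g[r,240:270])
E
```

```text
clock: 27.68
tcp_pos: [0.6481, -0.0564, 0.0312]
ee_rot: [3.14, -0.065, 0.001]
force: [-0.9, -0.3, -0.9]
gripper_width: 0.0236
[-0.0949 -0.0155  0.0312] [ 3.14013375e+00 -6.52998069e-02  1.31496558e-03] [-0.9233992  -0.29913217 -0.88999759]
[array([ 0.008 , -0.0164,  0.0385]), array([-0.0377, -0.0165,  0.0385])]
60 [141 136 132 133 137 140 135 131 132 137 140 137 138 142 142 142 141 141
 141 141 140 140 140 140 138 138 138 137 138 138]
100 [174 174 173 172 170 168 167 167 174 201 227 242 252 254 254 249 237 222
 191 141 100  89  88  87  97 125 140 139 136 133]
140 [158 158 158 156 157 158 158 158 164 194 224 240 250 253 253 247 234 219
 184 137 102  95 107 138 155 160 158 157 155 153]
170 [164 164 164 163 163 163 163 162 165 192 222 239 248 251 250 243 232 214
 178 132 100 106 139 157 161 160 159 157 156 153]
```

View pics/w15.png

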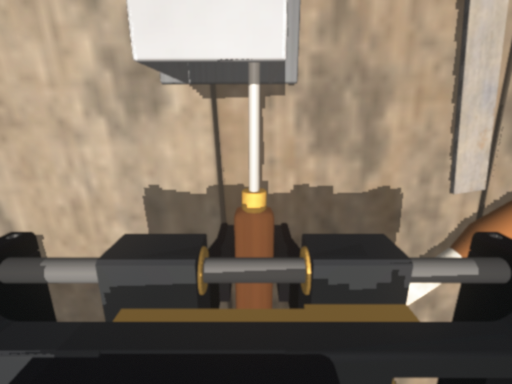

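```bash
python3 -m pendant '[[0,[0.12,0,0],[0,0,0]],[0,[0.12,-0.6,0],[0,0,0]],[0,[0.12,-1.2,0],[0,0,0]],[0,[0.12,-1.8,0],[0,0,0]],[0,[0.12,-2.4,0],[0,0,0]],[0,[0.12,-3.0,0],[0,0,0]],[0,[0.12,-3.3,0],[0,0,0]],[0,[0.12,-3.3,0],[0,0,0]]]'
python3 - <<'E'
from h import *
st=ctrl.get_state();print(C(st['tcp_pos']),st['force'])
E
```

```text
clock: 28.72
tcp_pos: [0.6507, -0.0222, 0.0313]
ee_rot: [-3.141, 0.064, -0.002]
force: [0.8, -0.2, -1.9]
gripper_width: 0.0237
[-0.0607 -0.0167  0.0313] [ 0.79194885 -0.23013073 -1.92478104]
```

```bash
python3 -m pendant '[[0,[-0.4,0,0],[0,0,0]],[0,[-0.8,0,0],[0,0,0]],[0,[-1.05,0,0],[0,0,0]],[0,[-1.05,0,0],[0,0,0]],[0,[-1.05,0.5,0],[0,0,0]],[0,[-1.05,1.0,0],[0,0,0]],[0,[-1.05,1.3,0],[0,0,0]]]'
python3 - <<'E'
from h import *
st=ctrl.get_state();print(C(st['tcp_pos']),st['force'])
E
```

```text
clock: 29.6
tcp_pos: [0.6398, -0.0327, 0.0312]
ee_rot: [-3.138, 0.063, -0.002]
force: [1.0, 11.4, -2.9]
gripper_width: 0.0239
[-0.0716 -0.0063  0.0312] [ 0.98251063 11.44101408 -2.94844623]
```

```bash
python3 -m pendant '[[0,[0,0.5,0],[0,0,0]],[0,[0,1.2,0],[0,0,0]],[0,[0,2.2,0],[0,0,0]],[0,[0,3.5,0],[0,0,0]],[0,[0,5,0],[0,0,0]],[0,[0,6.5,0],[0,0,0]],[0,[0,8,0],[0,0,0]],[0,[0,9.5,0],[0,0,0]],[0,[0,11,0],[0,0,0]],[0,[0,12.5,0],[0,0,0]]]'
python3 - <<'E'
from h import *
st=ctrl.get_state();print(C(st['tcp_pos']),st['force'])
cam('wrist','w16.png')
E
```

```text
clock: 30.85
tcp_pos: [0.6344, -0.1609, 0.0312]
ee_rot: [-3.141, 0.064, -0.001]
force: [0.2, 2.8, -1.7]
gripper_width: 0.0235
[-0.2    -0.0061  0.0312] [ 0.18471666  2.75689667 -1.73600397]
```

View pics/w16.png

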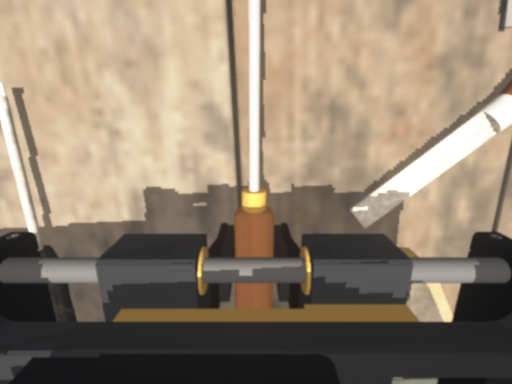

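```bash
python3 -m pendant '[[0,[0,1.5,0],[0,0,0]],[0,[0,3,0],[0,0,0]],[0,[0,4.5,0],[0,0,0]],[0,[0,6,0],[0,0,0]],[0,[0,7.2,0],[0,0,0]],[0,[0,8.4,0],[0,0,0]],[0,[0,9.6,0],[0,0,0]],[0,[0,10.8,0],[0,0,0]],[0,[0,12,0],[0,0,0]],[0,[0,12.8,0],[0,0,0]],[0,[0,12.8,0],[0,0,0]]]'
python3 - <<'E'
from h import *
st=ctrl.get_state();print(C(st['tcp_pos']),st['force'])
s=cam('side');t=cam('top')
cv2.imwrite('pics/s17.png',cv2.resize(s['img'][120:240,180:320,::-1],None,fx=5,fy=5,interpolation=cv2.INTER_CUBIC))
cv2.imwrite('pics/t17.png',cv2.resize(t['img'][120:220,110:270,::-1],None,fx=5,fy=5,interpolation=cv2.INTER_CUBIC))
a=ctrl.tip_of('side','cassette_centre');b=ctrl.tip_of('top','cassette_centre');print(a,b)
if a and b: print(C(tri([(s,a[0]['at']),(t,b[0]['at'])])),C(onz(t,b[0]['at'],.032)))
E
```

```text
clock: 32.28
tcp_pos: [0.6287, -0.2896, 0.031]
ee_rot: [3.14, -0.067, 0.001]
force: [0.5, 0.1, -1.0]
gripper_width: 0.0238
[-0.3288 -0.0057  0.031 ] [ 0.506827    0.14512445 -1.00925046]
[{'at': [267.2, 182.4], 'confidence': 0.38}] [{'at': [208.7, 175.9], 'confidence': 0.9}]
[-0.0849 -0.0035  0.031 ] [-0.0851 -0.0028  0.032 ]
```

View pics/s17.png

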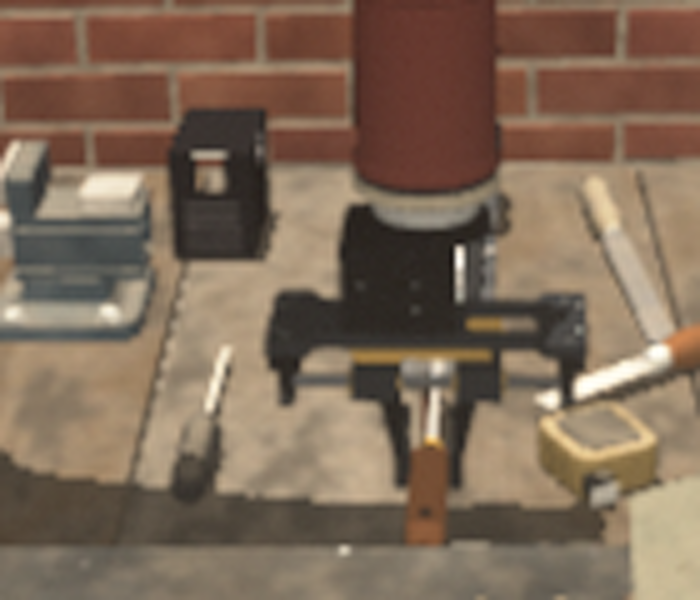

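View pics/t17.png

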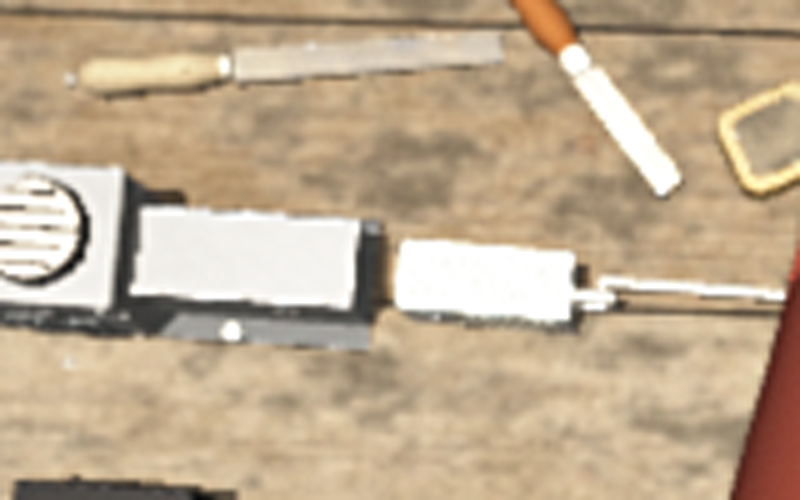

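```bash
python3 -m pendant '[[0,[0.8,0,0],[0,0,0]],[0,[1.8,0,0],[0,0,0]],[0,[2.6,0,0],[0,0,0]],[0,[2.6,0,0],[0,0,0]],[0,[2.6,2,0],[0,0,0]],[0,[2.6,5,0],[0,0,0]],[0,[2.6,8,0],[0,0,0]],[0,[2.6,8,1],[0,0,0]],[0,[2.6,8,1.9],[0,0,0]],[0,[2.6,8,1.9],[0,0,0]],[0,[2.6,8,1.9],[0,0,0]]]'
python3 - <<'E'
from h import *
st=ctrl.get_state();print(C(st['tcp_pos']),st['force'])
t=cam('top')
cv2.imwrite('pics/t18.png',cv2.resize(t['img'][120:220,130:290,::-1],None,fx=5,fy=5,interpolation=cv2.INTER_CUBIC))
E
```

```text
clock: 33.85
tcp_pos: [0.6524, -0.368, 0.0124]
ee_rot: [-3.141, 0.063, -0.002]
force: [-0.2, 1.6, -0.1]
gripper_width: 0.0238
[-0.4061 -0.0325  0.0124] [-0.23137238  1.56947567 -0.105197  ]
```

View pics/t18.png

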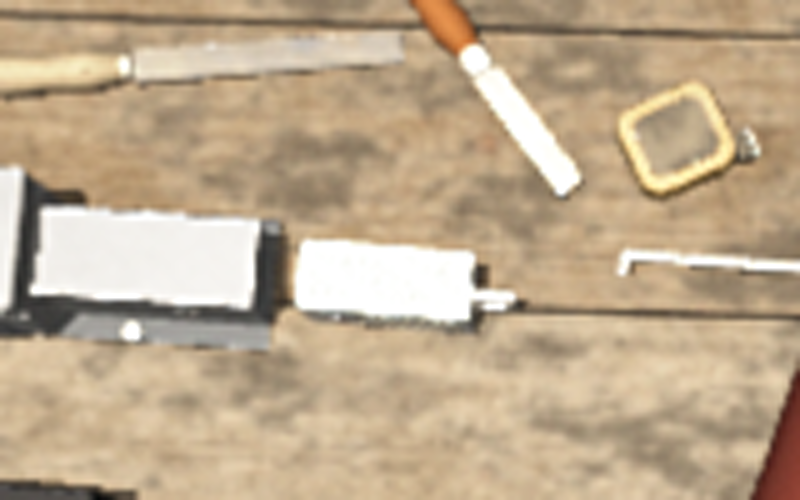

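Hook is free (toe at 625,265 in the crop), cassette undisturbed. Lower the hook and release.

```bash
python3 -m pendant '[[0,[0,0,0.3],[0,0,0]],[0,[0,0,0.45],[0,0,0]],[0,[0,0,0.45],[0,0,0]],[4.5,[0,0,0.45],[0,0,0]],[4.5,[0,0,0.45],[0,0,0]],[4.5,[0,0,0.45],[0,0,0]],[4.5,[0,0,0.3],[0,0,0]],[4.5,[0,0,-3],[0,0,0]],[4.5,[0,0,-9],[0,0,0]],[4.5,[0,0,-15],[0,0,0]],[4.5,[0,0,-20],[0,0,0]],[4.5,[0,0,-20],[0,0,0]]]'
python3 -m pendant '[[4.5,[0,6,0],[0,0,0]],[4.5,[0,12,0],[0,0,0]],[4.5,[0,18,0],[0,0,0]],[4.5,[0,20,0],[0,0,0]],[4.5,[0,20,0],[0,0,0]]]'
python3 - <<'E'
from h import *
st=ctrl.get_state();print(st['tcp_pos'],st['force'])
s=cam('side','s19.png');t=cam('top','t19.png')
cv2.imwrite('pics/s19z.png',cv2.resize(s['img'][130:250,190:310,::-1],None,fx=5,fy=5,interpolation=cv2.INTER_CUBIC))
for q in ['cassette_centre','hook_grip','hook_toe','driver_grip','cap','tape_measure','sanding_block']:
    a=ctrl.tip_of('side',q);b=ctrl.tip_of('top',q)
    if a and b: p=tri([(s,a[0]['at']),(t,b[0]['at'])]);print(q,p.round(4),C(p))
E
```

```text
clock: 35.4
tcp_pos: [0.6539, -0.3697, 0.2185]
ee_rot: [3.137, -0.065, 0.014]
force: [-0.3, -0.3, -0.9]
gripper_width: 0.045
clock: 36.02
tcp_pos: [0.6423, -0.5703, 0.2097]
ee_rot: [-3.14, 0.068, 0.002]
force: [0.1, 0.7, -0.3]
gripper_width: 0.0447
[ 0.64233731 -0.57027418  0.20968688] [ 0.14971554  0.67027675 -0.34768797]
cassette_centre [ 0.6271 -0.0546  0.0341] [-0.094   0.0056  0.0341]
hook_grip [ 0.6534 -0.3751  0.0074] [-0.4131 -0.0339  0.0074]
hook_toe [ 0.6555 -0.2028  0.0097] [-0.2409 -0.0289  0.0097]
driver_grip [ 0.4753 -0.201   0.0056] [-0.2465  0.1512  0.0056]
cap [0.459  0.1891 0.0118] [0.1426 0.1835 0.0118]
```

View pics/s19z.png

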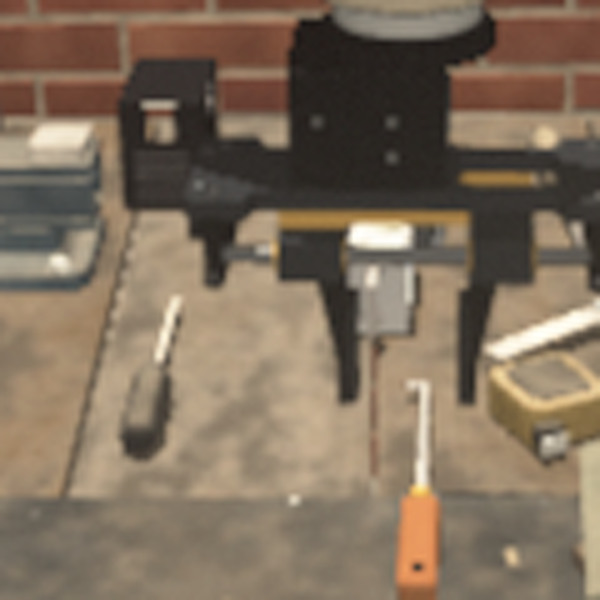

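View pics/t19.png

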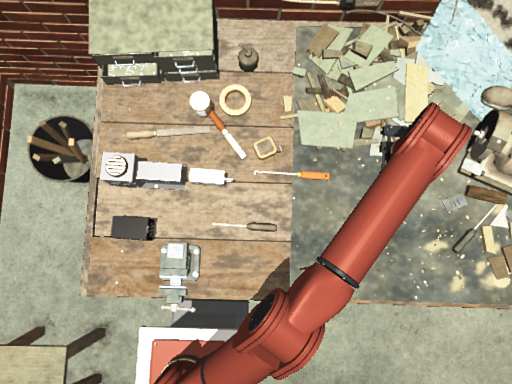

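```bash
python3 -c "
from station import ctrl
s=ctrl.get_state();print(s['clock'],s['force'],abs(s['qvel']).max());print(ctrl.sign_off())"
```

```text
36.825 [ 0.747756   -0.63533994  0.38709686] 0.002261677478674494
the job is handed in; nothing more can be done
None
```

The job is handed in at 36.8 s of the 72 s allowed, with every step carried out; the sign-off itself gives no verdict.

What I did:
- **Cap off:** I put the screwdriver blade about 40 mm into the notch and pressed the handle down 22°. The cap's front edge came up about 9 mm. I laid the screwdriver down, lifted the cap 128 mm and stood it at about x 0.459, y 0.189.
- **Cassette out:** I reached in with the hook beside the bar, caught it (11.4 N on the pull) and drew the cassette straight out. I then unhooked and laid the hook on the bench.

What the last checks showed:
- **Cassette:** Its centre is 85 to 94 mm in front of the mouth (57 mm needed), at a height of about 33 mm. It looks upright in both the side and top pictures.
- **Cap:** It looks upright, about 0.23 m from the mouth. The networks put its origin at 11.8 mm high, just under the 12 mm limit. I take that as noise, because the pictures show it flat on the bench.
- **Tools:** Both are lying flat, and the hook's toe is about 240 mm clear of the mouth.
- **Bystanders:** The tape measure looks undisturbed in the pictures. The arm hid the sanding block in the last top picture, and the networks gave no position for either one. I never worked near the block.
- **Robot:** It was at rest and touching nothing when I handed the job in.

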